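Put the magnet toys back on the strip and the watering can by the plant

ROBOT

A 7-joint arm with a two-finger parallel gripper is mounted at the origin on the work surface. World frame = base frame: x ahead of the robot, y to its left, z up, the work surface at z = 0. Lengths are in mm, angles in rad, forces in N, time in s.
With the tool pointing down it reaches from about 400 to 875 mm from the base axis. Payload 4.4 kg.
Tool frame: the origin (TCP) lies at the very end of the fingers, on their centre line; the grasp point (between the pads) lies 19 mm behind it; z points along the fingers, y is the direction in which the jaws open and shut (so a half turn about z gives the same grasp; the last joint's range is limited). The gripper opens to 85 mm and grips with 20 to 120 N. Pads are 22 mm wide; open, the fingers measure 114 mm over their backs; the gripper's body (76 mm by 85 mm) begins 54 mm behind the grasp point. The pads swing forward as they close: fully open they stand 13 mm farther back than shut.
Start: joints at [-1.315, 0.628, 0.038, 1.517, -0.027, 0.996, -0.02], TCP at [205.555, 616.656, 231.313] pointing down, gripper open.
Joint ranges: [-3.06, 3.06], [-0.37, 2.12], [-1.25, 1.32], [0.18, 2.47], [-1.1, 4.24], [0.23, 1.98], [-2.94, 2.94]. Speed limits (rad/s): [2.57, 2.57, 3.14, 3.14, 3.14, 3.14, 3.14].

INTERFACE

Orientations are given as [roll, pitch, yaw] about the fixed x, y, z axes, in that order (R = Rz(yaw) Ry(pitch) Rx(roll)).
In Python, from cell import read_state, get_image, finish_job gives the robot as it stands.
- The arm moves only by the tool carry_out, never from a script. Its argument "series" is a list that holds one entry, the list of rows, each a list of 7 numbers: the shift along the tool's x, y, z in cm, then the turn, a rotation vector about the tool's x, y, z in rad, then the finger opening in cm, from 0 to 8.54. In form: [[[x, y, z, wx, wy, wz, grip], ...]]. A call has 1 to 5 rows; each row is the pose to reach, as a shift and turn from the pose commanded when the call began, along the tool's axes at that moment; what a row does not reach only later rows make up. A row lasts 1/12 s, in which the tool goes at most 41.7 mm and 7.16 degrees, less where a joint would pass 70% of its speed; a pose out of reach is approached as far as the arm can. A call with a gripper value outside its range is refused whole. The fingers move at their own pace and stop on an object; the grip force is fixed at half the most. Time passes only in rows, so rows that repeat a pose let the fingers close. It gives the time, the measured TCP pose, the force and the opening at its end, in the units of the state.
- read_state(): the state, without advancing time (a new reading comes with each control period).
- get_image(name): name is "side" or "top" or "wrist"; returns a dict with "img" (400x640x3 uint8, blue, green, red), "z_map" (400x640 float32, mm along the optical axis (not along the pixel's ray), 0 where there is no reading), "mtx" (3x3 intrinsics, pixels), "T" (4x4, takes a point from camera to world coordinates); the wrist camera has in their place "T_tool_cam" (4x4, takes a point from camera to tool coordinates, whose origin is the TCP and whose axes are the flange's). Camera axes: x right, y down, z forward; pixel columns grow to the right and rows downward; lengths in mm; the calibration is good to about 2 mm. A picture is of the moment at which its call begins: read the wrist's pose just before it.
- finish_job(): hands the job in, once; it reports no verdict.
The state is a dict: "clock": time; "qpos": joint angles; "qd": joint speeds; "tau": joint torques, N m; "eef_pos": TCP position; "tool_rot": TCP orientation; "force": force on the tool from outside, world axes, zero at the start; "torque": the same for the moment, N m; "width": finger opening in mm.
Only numpy, scipy, OpenCV 4.12 (cv2) and the standard library are available. Lean on these libraries where they do the work, as an engineer would, in place of code of your own. Each camera call takes 0.05 s, during which the arm holds its last target.

TASK

Tidy the play shelf: on the steel strip lay the horseshoe magnet flat in the middle with the big tin fish to its left and the small tin fish to its right (left and right as seen from the robot), all three lengthwise along the strip, centred across its width, wholly on it and not touching one another. Then lay the steel spanner flat across the magnet's two poles, its middle over the gap between them, as its keeper, touching neither fish, and stand the watering can upright on the drip tray's free front part, in front of the plant pot. Leave the wooden car, ring and stacking tower where they are, and let go of everything.

Things in the scene. Friction and masses are not known exactly. Their poses are not given: they have to be found in the camera images.
- big_fish: the larger of two blue enamelled tin fish, lying flat: 95 long, 40 wide, 14 thick. Origin at the middle of its length, on its underside; x runs along it to the nose (the eyes are at that end, the white tail fin at the other), z up. Its sides are parallel, 40 apart, from 12 behind to 14 ahead of the origin. 60 g.
- small_fish: the smaller fish, the same shape and paint: 65 long, 27 wide, 14 thick. Origin and axes as the big one's; sides parallel, 27 apart, from 8 behind to 9 ahead of the origin. 30 g.
- magnet: red horseshoe magnet lying flat, bare steel poles: 64 long, 52 wide, 16 thick. Origin at the middle of that outline, on its underside; x along the legs to the poles (end faces at x = +32), z up. Legs 16 wide, 20 apart; outer sides straight, 52 apart, from x = -6 to +32; the bow is at -x. The bare poles are the last 12 of the legs. About 220 g; no magnetic pull to be felt.
- spanner: dark steel toy spanner with an open jaw at both ends, lying flat: 116 long, 9 thick throughout, shank 16 wide (62 long), heads 34 wide. Origin at its middle, on its underside; x along it, z up. About 120 g.
- watering_can: lime toy watering can, standing. Round body, 64 across its foot, 54 across its open top, 62 high. A stiff strap handle bridges the mouth along x: level top bar 44 long (x -22 to +22), 12 wide (in y), 8 thick, its top 102 high, free below. The spout points to x, reaching 68 from the axis at height 78. Origin under the middle of the foot, z up. 90 g.
- strip: flat steel strip on black rubber backing, fixed on the shelf top: 300 long, 60 wide, top 6 above the shelf, a screw head near each end. Origin at its middle, on the underside; y runs along it to its left end (as the robot sees it), x across it away from the robot, z up.
- drip_tray: terracotta drip tray, fixed, 242 by 116, a white pot with a succulent at its back; floor 4 thick, rim 14 high, 4 thick. Origin under the middle of the free front part; x towards the pot, z up. Inside of rim at x = -54, y = -54 and +54. Pot axis at x = +125, pot 104 across its brim, brim 84 and leaves about 130 above the shelf.
- car: small wooden toy car, 48 by 30, 29 high, loose; to be left alone. Origin at the middle of its underside.
- ring: loose wooden ring lying flat, 44 across, 14 high; to be left alone. Origin at the middle of its underside.
- tower: wooden stacking tower, base 90 across, 112 high, loose; to be left alone. Origin at the middle of its underside.
Mind the look-alikes: they are no part of the job. Leave any orange or purple look-alike of the big_fish alone.

How it is judged:
By the outcome, as a careful person would: the job done as asked, in the order asked, and still so for the second after the job is handed in, with the robot touching nothing.
It also fails if it takes over 112 s, if anything falls off the work surface, if the arm or the gripper's body presses on something with over 40 N, if the wrist force passes 120 N, or if a joint passes its speed limit or range.

## Working session

There is one attempt and no reset: what is moved stays moved. The work goes in short steps, Python scripts to look and compute and a tool call to move; the robot and the scene stay as the last step left them, time stands still between calls to the robot, and variables do not carry over. Pictures are saved under pics/ and viewed, and the job is handed in when it is done.

Besides the shell and the picture viewer there is one more tool, called after "Emit:" by a JSON object that holds its "fn" and its "kwargs". carry_out: Moves the arm, as the interface text tells. Its arguments: {"type":"object","properties":{"series":{"type":"array","items":{"type":"array","items":{"type":"array","items":{"type":"number"}}}}},"required":["series"]}

```bash
ls; mkdir -p pics
python3 - <<'E'
from cell import read_state,get_image
import cv2,numpy as np,pickle
s=read_state();print(s)
for n in("top","side","wrist"):
    d=get_image(n);cv2.imwrite(f"pics/{n}0.png",d["img"]);pickle.dump(d,open(f"{n}0.pkl","wb"));print(n,d["mtx"].round(1).tolist(),d.get("T",d.get("T_tool_cam")).round(3).tolist())
E
```

```text
pics
{'clock': 0.0, 'qpos': array([-1.31482333,  0.6293086 ,  0.03843719,  1.51836886, -0.02700561,
        0.99629811, -0.01999447]), 'qd': array([7.87197494e-04, 1.41521012e-04, 5.04424945e-05, 5.08516571e-04,
       1.13451947e-03, 9.36943772e-04, 6.27618164e-04]), 'tau': array([-9.88958600e-04, -5.63393998e+01,  1.22565653e+00, -1.93448943e+01,
        1.09210052e-02,  1.03621051e-02, -2.40219953e-05]), 'eef_pos': array([205.33333748, 616.06015575, 230.41304522]), 'tool_rot': array([-3.13972754e+00,  1.51978705e-05,  2.81982597e+00]), 'force': array([ 0.32366638, -0.4587302 ,  0.25976972]), 'torque': array([ 0.00125734,  0.07124664, -0.02258839]), 'width': 85.54593750294592}
top [[395.6, 0.0, 320.2], [0.0, 395.6, 193.9], [0.0, 0.0, 1.0]] [[0.022, -0.989, 0.144, 391.989], [-1.0, -0.023, -0.004, 74.1], [0.007, -0.144, -0.99, 1205.547], [0.0, 0.0, 0.0, 1.0]]
side [[407.2, 0.0, 317.3], [0.0, 407.2, 200.0], [0.0, 0.0, 1.0]] [[1.0, 0.027, 0.0, 535.04], [0.019, -0.715, 0.699, -614.831], [0.019, -0.699, -0.715, 769.945], [0.0, 0.0, 0.0, 1.0]]
wrist [[329.8, 0.0, 317.4], [0.0, 329.8, 200.4], [0.0, 0.0, 1.0]] [[0.0, -0.952, -0.307, 78.815], [1.0, 0.001, -0.001, -0.156], [0.001, -0.307, 0.952, -142.911], [0.0, 0.0, 0.0, 1.0]]
```

View pics/top0.png

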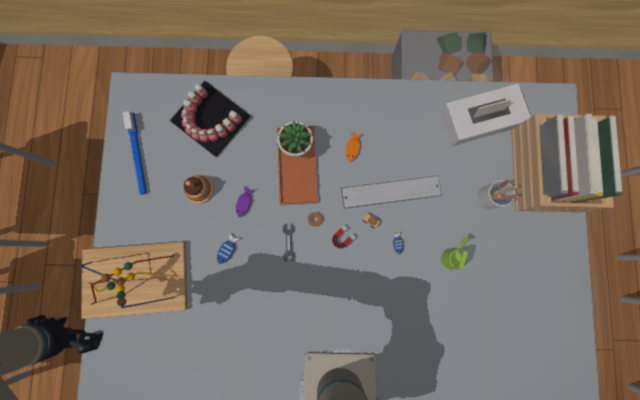

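View pics/side0.png

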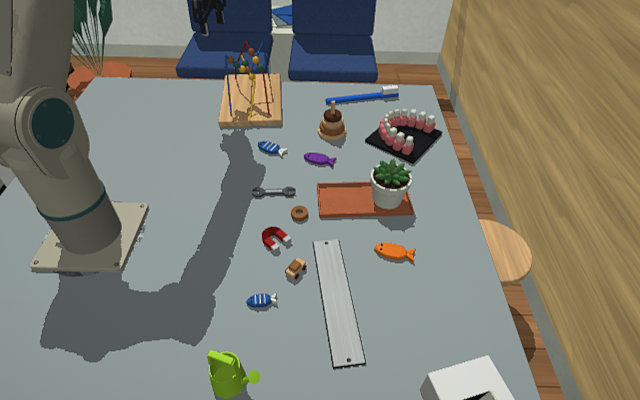

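View pics/wrist0.png

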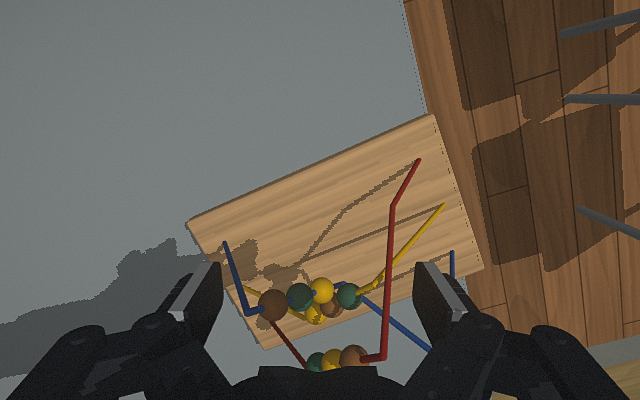

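Top view (400×640, up = away from the robot): 
- Blue fish: the larger at (228,248) and the smaller at (398,243). The purple (244,202) and orange (354,146) look-alikes are not to be touched.
- Other items: magnet (344,237), spanner (289,242), ring (315,218), car (371,220), can (455,258), strip (391,192), tray front (298,185), tower (198,188).

The two blue fish are the ones meant. Next I'll take rough positions.

```bash
cat > h.py <<'E'
import numpy as np,cv2,pickle,json
from scipy.spatial.transform import Rotation as Ro
from cell import read_state,get_image
def rot(rpy): return Ro.from_euler('xyz',rpy)
def Ttool(s):
    T=np.eye(4);T[:3,:3]=rot(s['tool_rot']).as_matrix();T[:3,3]=s['eef_pos'];return T
def shot(n,name=None):
    s=read_state();d=get_image(n)
    if n=="wrist": d["T"]=Ttool(s)@d["T_tool_cam"]
    d['s']=s
    if name: cv2.imwrite(f"pics/{name}.png",d["img"]);pickle.dump(d,open(f"{name}.pkl","wb"))
    return d
def load(n): return pickle.load(open(n+".pkl","rb"))
def ray(d,uv,z):
    uv=np.atleast_2d(np.asarray(uv,float));K=d["mtx"]
    r=np.c_[(uv[:,0]-K[0,2])/K[0,0],(uv[:,1]-K[1,2])/K[1,1],np.ones(len(uv))]@d["T"][:3,:3].T
    o=d["T"][:3,3];return o+r*((z-o[2])/r[:,2:3])
def pix(d,P):
    P=np.atleast_2d(np.asarray(P,float));T=np.linalg.inv(d["T"]);c=P@T[:3,:3].T+T[:3,3]
    return np.c_[c[:,0]/c[:,2]*d["mtx"][0,0]+d["mtx"][0,2],c[:,1]/c[:,2]*d["mtx"][1,1]+d["mtx"][1,2]]
def down(yaw): # tool pointing down with tool x at angle yaw
    return rot([np.pi,0,yaw])
def delta(pos,yaw,s=None):
    """shift (cm) and rotvec for target TCP pos & yaw, from measured pose"""
    s=s or read_state();R=rot(s['tool_rot']);p=np.array(s['eef_pos'])
    # half-turn ambiguity is left to caller
    w=(R.inv()*down(yaw)).as_rotvec();d=R.inv().apply(np.array(pos)-p)/10
    print('clock %.2f width %.1f pos %s rpy %s F %s'%(s['clock'],s['width'],p.round(1),np.round(s['tool_rot'],3),np.round(s['force'],1)))
    print('  ->',pos,round(yaw,3),':',d.round(2).tolist(),w.round(3).tolist())
E
python3 - <<'E'
from h import *
d=load("top0")
for n,p,z in [("big",(228,248),14),("small",(398,243),14),("magnet",(344,237),16),("spanner",(289,242),9),("ring",(315,218),14),("car",(371,220),20),("can",(455,258),50),("stripL",(342,200),6),("stripR",(440,184),6),("tray",(298,185),4),("tower",(198,188),50)]:
    print(n,ray(d,p,z).round(0))
E
```

```text
big [[396. 341.  14.]]
small [[ 422. -166.   14.]]
magnet [[436.  -4.  16.]]
spanner [[418. 160.   9.]]
ring [[491.  84.  14.]]
car [[489. -84.  20.]]
can [[ 382. -324.   50.]]
stripL [[549.   3.   6.]]
stripR [[ 606. -299.    6.]]
tray [[593. 139.   4.]]
tower [[569. 431.  50.]]
```

Run:
```python
from h import *
delta([450,230,280],1.571)
```

```text
clock 0.15 width 85.4 pos [205.4 616.2 230.6] rpy [-3.14  0.    2.82] F [-0.7  0.3 -0.6]
  -> [450, 230, 280] 1.571 : [-35.42, -28.91, -4.9] [-0.001, 0.001, 1.249]
```

Emit:
{"fn": "carry_out", "kwargs": {"series": [[[-35.4,-28.9,-4.9,0,0,1.25,8.5],[-35.4,-28.9,-4.9,0,0,1.25,8.5],[-35.4,-28.9,-4.9,0,0,1.25,8.5],[-35.4,-28.9,-4.9,0,0,1.25,8.5],[-35.4,-28.9,-4.9,0,0,1.25,8.5]]]}}

```text
clock: 0.57
eef_pos: [316.9, 439.7, 253.6]
tool_rot: [-3.141, -0.0, 2.189]
force: [0.9, -0.6, 0.3]
width: 85.2
```

Run:
```python
from h import *
delta([450,230,280],1.571)
```

```text
clock 0.57 width 85.2 pos [316.9 439.7 253.6] rpy [-3.141 -0.     2.189] F [ 0.9 -0.6  0.3]
  -> [450, 230, 280] 1.571 : [-24.8, -1.31, -2.64] [-0.0, 0.0, 0.618]
```

Emit:
{"fn": "carry_out", "kwargs": {"series": [[[-24.8,-1.3,-2.6,0,0,0.618,8.5],[-24.8,-1.3,-2.6,0,0,0.618,8.5],[-24.8,-1.3,-2.6,0,0,0.618,8.5],[-24.8,-1.3,-2.6,0,0,0.618,8.5],[-24.8,-1.3,-2.6,0,0,0.618,8.5]]]}}

```text
clock: 0.98
eef_pos: [428.9, 265.5, 275.5]
tool_rot: [-3.141, -0.0, 1.571]
force: [-0.1, -0.8, 0.1]
width: 84.5
```

Emit:
{"fn": "carry_out", "kwargs": {"series": [[[-2,0,0,0,0,0,8.5],[-2,0,0,0,0,0,8.5],[-2,0,0,0,0,0,8.5]]]}}

```text
clock: 1.23
eef_pos: [428.6, 246.2, 275.2]
tool_rot: [-3.141, -0.0, 1.574]
force: [-0.3, 1.7, -0.3]
width: 84.9
```

Run:
```python
from h import *
d=shot("wrist","w1");print(d['s']['eef_pos'],d['s']['tool_rot'],d['s']['qpos'],d['s']['clock'])
```

```text
[428.6109685  246.24394648 275.23403345] [-3.14110998e+00 -1.22043439e-04  1.57410685e+00] [-0.88802454  0.37674069  0.42883881  1.89180048 -0.19480101  0.91403266
 -0.3627708 ] 1.2333
```

View pics/w1.png

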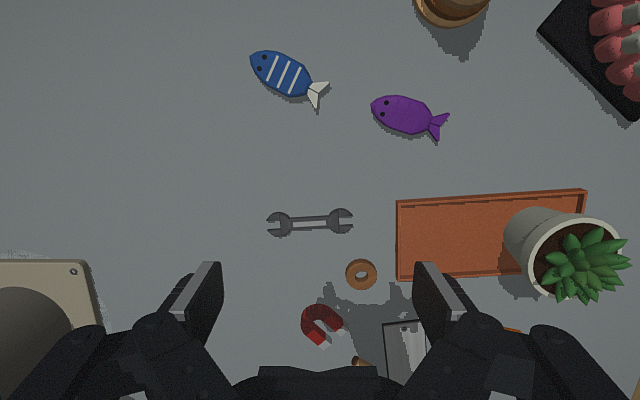

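w1 shows the big blue fish at (285,75), nose at (252,58) and tail at (320,92). The purple look-alike is at (408,117). The spanner is at (311,222), the tray's front part spans (400–520, 195–280), the ring is at (361,274) and the magnet at (322,325). Next, the second view.

Emit:
{"fn": "carry_out", "kwargs": {"series": [[[-18.0,2,0,0,0,0,8.5],[-36.0,2,0,0,0,0,8.5],[-36.0,2,0,0,0,0,8.5],[-36.0,2,0,0,0,0,8.5],[-36.0,2,0,0,0,0,8.5]]]}}

```text
clock: 1.7
eef_pos: [442.3, 39.8, 275.1]
tool_rot: [3.142, -0.001, 1.581]
force: [0.4, -0.9, 0.4]
width: 85.2
```

Emit:
{"fn": "carry_out", "kwargs": {"series": [[[-17.0,0,0,0,0,0,8.5],[-17.0,0,0,0,0,0,8.5],[-17.0,0,0,0,0,0,8.5],[-17.0,0,0,0,0,0,8.5],[-17.0,0,0,0,0,0,8.5]]]}}

```text
clock: 2.12
eef_pos: [443.5, -137.7, 275.8]
tool_rot: [3.14, 0.005, 1.569]
force: [0.1, -0.3, -0.4]
width: 84.5
```

Emit:
{"fn": "carry_out", "kwargs": {"series": [[[0,0,0,0,0,0,8.5],[0,0,0,0,0,0,8.5]]]}}

```text
clock: 2.28
eef_pos: [443.9, -128.8, 274.8]
tool_rot: [-3.141, -0.001, 1.579]
force: [0.9, 1.1, -0.7]
width: 85.0
```

Run:
```python
from h import *
d=shot("wrist","w2");print(d['s']['eef_pos'],d['s']['tool_rot'],d['s']['qpos'],d['s']['clock'])
```

```text
[ 443.89536607 -128.81443273  274.81526558] [-3.14095336e+00 -1.14757995e-03  1.57858415e+00] [-0.16873875  0.33891717  0.5240035   1.9701671  -0.21725647  0.88785771
  0.4766383 ] 2.2833
```

View pics/w2.png

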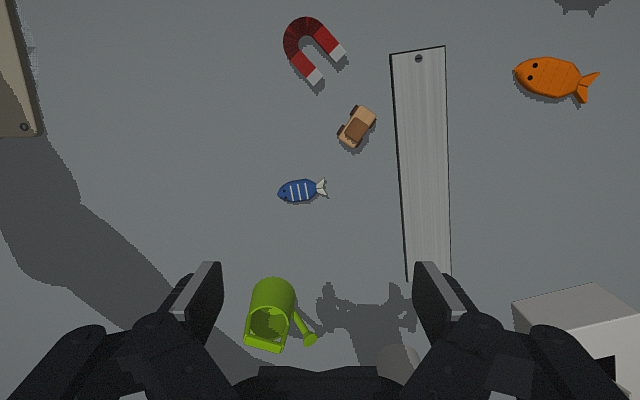

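w2 shows the magnet at (315,50) with bare poles at (337,50) and (315,78). The small blue fish is at (302,190) with its nose on the left at (280,193), and the car at (356,128). The strip's left end is at (390–446, 50), with a screw at (418,58). The can is at (268,315).

```bash
cat > seg.py <<'E'
from h import *
def comps(d,lo,hi,minA=60,roi=None,close=5):
    hsv=cv2.cvtColor(d["img"],cv2.COLOR_BGR2HSV);m=cv2.inRange(hsv,np.array(lo),np.array(hi))
    if roi: 
        k=np.zeros_like(m);k[roi[1]:roi[3],roi[0]:roi[2]]=255;m&=k
    m=cv2.morphologyEx(m,cv2.MORPH_CLOSE,np.ones((close,close)))
    cs,_=cv2.findContours(m,cv2.RETR_EXTERNAL,cv2.CHAIN_APPROX_NONE)
    return [c[:,0,:] for c in cs if cv2.contourArea(c)>minA]
def planerect(d,c,z):
    P=ray(d,c,z)[:,:2].astype(np.float32);(cx,cy),(w,h),a=cv2.minAreaRect(P)
    if w<h: w,h,a=h,w,a+90
    return np.round([cx,cy,w,h],1).tolist(),round(np.radians(a),3)
E
python3 - <<'E'
from seg import *
w1,w2=load("w1"),load("w2")
# blue fish bodies
for n,d in(("w1",w1),("w2",w2)):
    for c in comps(d,(100,100,40),(125,255,255),close=7): print(n,"blue",c.mean(0).round(),planerect(d,c,10))
    for c in comps(d,(0,120,40),(6,255,255),close=3)+comps(d,(172,120,40),(180,255,255),close=3): print(n,"red",c.mean(0).round(),planerect(d,c,16))
hsv=cv2.cvtColor(w1["img"],cv2.COLOR_BGR2HSV);g=hsv[...,2]
print("bg",hsv[150,200],"spanner",hsv[222,278],hsv[219,310]);print(cv2.cvtColor(w2["img"],cv2.COLOR_BGR2HSV)[[150,150,52,75],[420,480,337,316]])
for nm,d,r in(("mag1",w1,(280,290,370,370)),("mag2",w2,(265,5,365,100)),("sp",w1,(255,195,365,250)),("bf",w1,(235,35,340,120)),("sf",w2,(265,165,340,215)),("strip",w2,(380,30,460,110))):
    im=d["img"][r[1]:r[3],r[0]:r[2]];f=380/max(im.shape[1],im.shape[0]*1.4);im=cv2.resize(im,None,fx=f,fy=f,interpolation=cv2.INTER_CUBIC);im=cv2.copyMakeBorder(im,0,max(0,280-im.shape[0]),0,max(0,390-im.shape[1]),cv2.BORDER_CONSTANT)[:280,:390]
    globals()[nm]=im
cv2.imwrite("pics/crops.png",np.vstack([np.hstack([mag2,sp]),np.hstack([bf,sf])]))
E
```

```text
w1 blue [281.  72.] ([384.1, 348.4, 76.3, 39.5], np.float64(2.667))
w1 red [320. 322.] ([429.9, 8.9, 58.8, 58.1], np.float64(0.785))
w1 red [628.  88.] ([785.2, 333.8, 29.3, 11.7], np.float64(2.504))
w1 red [632.  66.] ([783.3, 354.4, 28.8, 15.8], np.float64(1.764))
w1 red [611.  24.] ([746.6, 395.2, 56.5, 47.4], np.float64(1.496))
w1 red [333. 320.] ([452.1, 12.1, 27.4, 22.0], np.float64(2.316))
w1 red [310. 323.] ([417.1, 3.3, 56.2, 26.5], np.float64(2.057))
w1 red [620.  30.] ([759.2, 392.0, 35.3, 14.4], np.float64(3.101))
w2 blue [297. 190.] ([416.6, -168.9, 51.0, 28.3], np.float64(0.154))
w2 red [306.  43.] ([429.8, 3.8, 51.8, 50.9], np.float64(0.778))
w2 red [298.  36.] ([420.4, 12.7, 48.9, 25.3], np.float64(0.791))
bg [ 83  16 124] spanner [ 90  12 124] [120  11  69]
[[120   2 130]
 [ 90  11 116]
 [ 75   4 128]
 [ 60   6 130]]
```

View pics/crops.png

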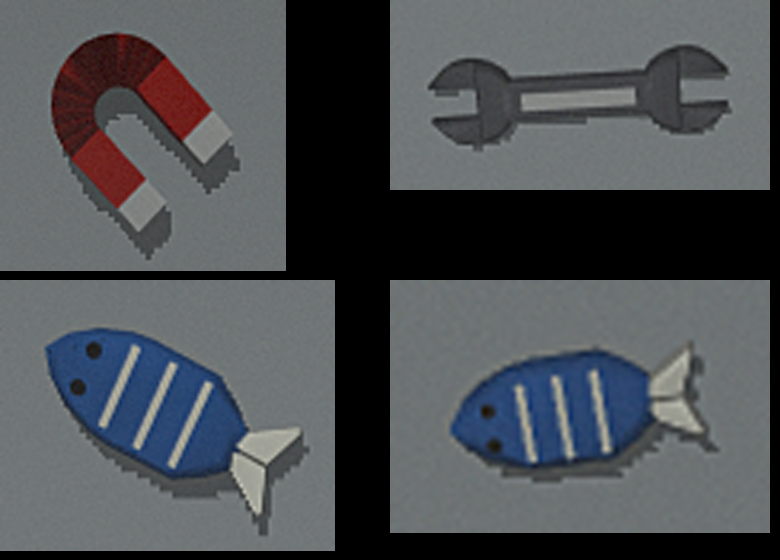

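Run:
```python
from seg import *
w1,w2,t=load("w1"),load("w2"),load("top0")
def up(pts,off,f,mo=(0,0)): return [(off[0]+(x-mo[0])/f-.5+.5/f,off[1]+(y-mo[1])/f-.5+.5/f) for x,y in pts]
def L(a): return np.degrees(np.arctan2(a[1],a[0])).round(1)
bf=ray(w1,up([(47,350),(302,432),(263,512)],(235,35),3.193,(0,280)),14)
sf=ray(w2,up([(452,430),(690,347),(705,437)],(265,165),5.067,(390,280)),14)
for n,P in(("big",bf),("small",sf)):
    tl=(P[1]+P[2])/2;v=P[0]-tl;print(n,((P[0]+tl)/2).round(1),"len",np.linalg.norm(v).round(1),"ang",L(v))
M=ray(w2,up([(232,134),(141,231),(206,163),(166,202)],(265,5),2.857),16)[:,:2]
e=M[0]-M[1];print("mag width",np.linalg.norm(e),"gap",np.linalg.norm(M[2]-M[3]));e/=np.linalg.norm(e);n=np.array([-e[1],e[0]])
c=(M[0]+M[1])/2
for s in(1,-1): print("mag centre",(c-32*s*n).round(1),"dir",L(s*n))
S=ray(w1,up([(521,102),(635,96),(430,105),(727,88)],(255,195),3.4545,(390,0)),9)
print("span",((S[0]+S[1])/2).round(1),L(S[1]-S[0]),((S[2]+S[3])/2).round(1),L(S[3]-S[2]),np.linalg.norm(S[3]-S[2]))
# spanner mask
im=w1["img"][195:250,255:365];m=(im.max(2)<88).astype(np.uint8)
n,l,st,_=cv2.connectedComponentsWithStats(m);print(st[1:])
# strip: bright mask in top & w2
for nm,d in(("top",t),("w2",w2)):
    g=cv2.cvtColor(d["img"],cv2.COLOR_BGR2GRAY); print(nm, g[192,385:400] if nm=="top" else g[150,385:460])
# screws dark
print("screw",ray(w2,(418,58),6), "tray corners w1",ray(w1,[(398,200),(398,281),(586,190)],14).round(1))
# can: lime in w2 and top
for nm,d in(("w2",w2),("top",t)):
    for c in comps(d,(30,120,60),(48,255,255)): print(nm,"lime",c.min(0),c.max(0))
r=(380,30,470,300);im=cv2.resize(w2["img"][30:300,380:470],None,fx=2.1,fy=2.1,interpolation=cv2.INTER_CUBIC)
im2=cv2.resize(w2["img"][260:370,230:330],None,fx=5,fy=5,interpolation=cv2.INTER_CUBIC)
o=np.zeros((570,700,3),np.uint8);o[:im.shape[0],:im.shape[1]]=im;o[:550,200:700]=im2;cv2.imwrite("pics/crops2.png",o)
im=cv2.resize(t["img"][120:270,260:470],None,fx=3.8,fy=3.8,interpolation=cv2.INTER_CUBIC);cv2.imwrite("pics/crops3.png",im)
```

```text
big [392.9 344.   14. ] len 93.0 ang 153.9
small [ 423.  -167.4   14. ] len 62.7 ang -170.5
mag width 50.58617141564018 gap 21.314265456905368
mag centre [479.5 -45.3] dir 135.6
mag centre [433.8  -0.6] dir -44.4
span [417.5 160.4   9. ] 3.5 [417.6 161.4   9. ] 3.7 114.86195561061038
[[  11   13   88   30 1231]]
top [149 150 150 151 151 151 150 150 151 151 151 152 152 152 152]
w2 [112 112 115 113 112 111 114 115 113 119 119  29  30  53 142 128 124 127
 129 131 125 123 127 130 125 123 123 129 126 127 124 126 129 126 126 129
 129 125 126 126 127 125 125 127 128 130 128 127 127 127 126 125 123 128
 127 127 125 125 126 130 133 131  68  91 115 112 113 113 109 111 115 114
 113 111 112]
screw [[558.43422665  -9.85511822   6.        ]] tray corners w1 [[532.3 195.1  14. ]
 [541.7  76.1  14. ]
 [770.8 209.4  14. ]]
w2 lime [243 277] [317 353]
top lime [442 243] [466 268]
```

View pics/crops2.png

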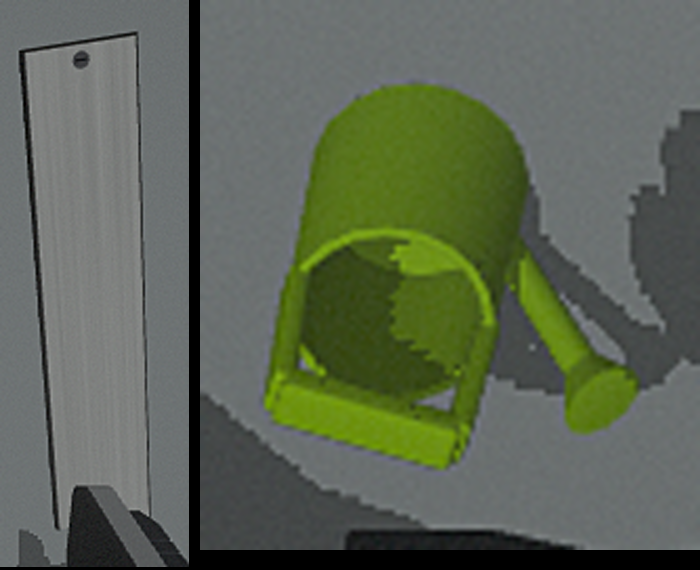

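View pics/crops3.png

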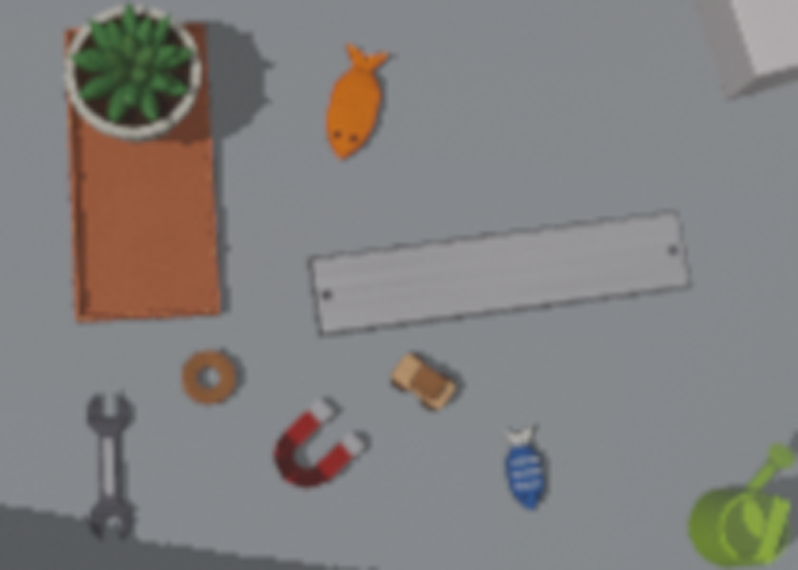

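Run:
```python
from seg import *
w1,w2,t=load("w1"),load("w2"),load("top0")
def up(pts,off,f,mo=(0,0)): return [(off[0]+(x-mo[0])/f-.5+.5/f,off[1]+(y-mo[1])/f-.5+.5/f) for x,y in pts]
def L(a): return np.degrees(np.arctan2(a[1],a[0])).round(1)
A=ray(t,up([(308,258),(677,212),(691,286),(321,336)],(260,120),3.8),6);print("strip top corners",A[:,:2].round(1).tolist(),"c",A.mean(0).round(1),"dir",L(A[0]+A[3]-A[1]-A[2]), np.linalg.norm(A[0]-A[1]),np.linalg.norm(A[1]-A[2]))
B=ray(w2,up([(21,51),(136,33)],(380,30),2.1),6);print("w2 left end",B.round(1).tolist())
E=ray(w2,up([(21,51),(57,528),(136,33),(150,500)],(380,30),2.1),6);print("edges dir",L(E[0]-E[1]),L(E[2]-E[3]))
u=np.radians(L(A[0]+A[3]-A[1]-A[2]));u=np.array([np.cos(u),np.sin(u)]);print("centre from w2",(B.mean(0)[:2]-150*u).round(1))
print("screws top",ray(t,up([(326,295),(673,250)],(260,120),3.8),6).round(1).tolist())
C=ray(w2,up([(290,377),(268,420),(465,427),(445,467)],(230,260),5,(200,0)),102);print("bar",C.mean(0).round(1),L(C[2]+C[3]-C[0]-C[1]),np.linalg.norm((C[2]+C[3]-C[0]-C[1])/2))
sp=ray(w2,up([(600,398)],(230,260),5,(200,0)),78);print("spout",sp)
C=ray(t,up([(790,500),(763,562)],(260,120),3.8),102);print(C.round(0))
T=ray(t,up([(78,322),(222,312)],(260,120),3.8),14);print("tray front top",T.round(1))
M=ray(t,up([(355,432),(340,405),(368,440),(312,400)],(260,120),3.8),16);print(M.round(0))
```

```text
strip top corners [[587.5, 7.2], [632.3, -292.4], [571.7, -302.5], [524.3, -4.1]] c [ 579.  -147.9    6. ] dir 98.8 302.97051661089444 61.41728684939177
w2 left end [[525.6, -5.9, 6.0], [587.3, 3.6, 6.0]]
edges dir 99.0 99.1
centre from w2 [ 579.4 -149.4]
screws top [[557.6, -7.7, 6.0], [600.9, -288.5, 6.0]]
bar [ 381.7 -329.6  102. ] -18.4 42.816198570380934
spout [[ 435.62008196 -342.59946248   78.        ]]
[[ 401. -341.  102.]
 [ 357. -320.  102.]]
tray front top [[530.3 190.3  14. ]
 [540.9  75.7  14. ]]
[[448. -31.  16.]
 [469. -19.  16.]
 [442. -42.  16.]
 [472.   3.  16.]]
```

Run:
```python
from h import *
delta([441,-7.6,60],2.366)
```

```text
clock 2.33 width 85.0 pos [ 443.9 -128.1  274.8] rpy [-3.141e+00 -1.000e-03  1.580e+00] F [0.4 0.8 0.5]
  -> [441, -7.6, 60] 2.366 : [12.02, -0.16, 21.5] [-0.0, -0.002, -0.786]
```

Emit:
{"fn": "carry_out", "kwargs": {"series": [[[12.0,-0.2,21.5,0,0,-0.786,8.5],[12.0,-0.2,21.5,0,0,-0.786,8.5],[12.0,-0.2,21.5,0,0,-0.786,8.5],[12.0,-0.2,21.5,0,0,-0.786,8.5],[12.0,-0.2,21.5,0,0,-0.786,8.5]]]}}

```text
clock: 2.75
eef_pos: [441.2, -25.0, 92.1]
tool_rot: [3.14, -0.001, 2.213]
force: [0.4, -0.7, -0.1]
width: 85.2
```

Run:
```python
from h import *
delta([441,-7.6,60],2.366)
```

```text
clock 2.75 width 85.2 pos [441.2 -25.   92.1] rpy [ 3.140e+00 -1.000e-03  2.213e+00] F [ 0.4 -0.7 -0.1]
  -> [441, -7.6, 60] 2.366 : [1.4, 1.02, 3.21] [0.002, -0.001, -0.153]
```

Emit:
{"fn": "carry_out", "kwargs": {"series": [[[1.4,1.0,3.2,0,0,-0.153,8.5],[1.4,1.0,3.2,0,0,-0.153,8.5],[1.4,1.0,3.2,0,0,-0.153,8.5],[1.4,1.0,3.2,0,0,-0.153,8.5]]]}}

```text
clock: 3.08
eef_pos: [441.5, -11.0, 61.8]
tool_rot: [3.141, 0.001, 2.355]
force: [0.4, 0.3, 0.2]
width: 84.8
```

Run:
```python
from h import *
delta([441,-7.6,0],2.366)
shot("wrist","w3")
```

```text
clock 3.08 width 84.8 pos [441.5 -11.   61.8] rpy [3.141e+00 1.000e-03 2.355e+00] F [0.4 0.3 0.2]
  -> [441, -7.6, 0] 2.366 : [0.28, 0.2, 6.18] [0.001, 0.001, -0.011]
```

View pics/w3.png

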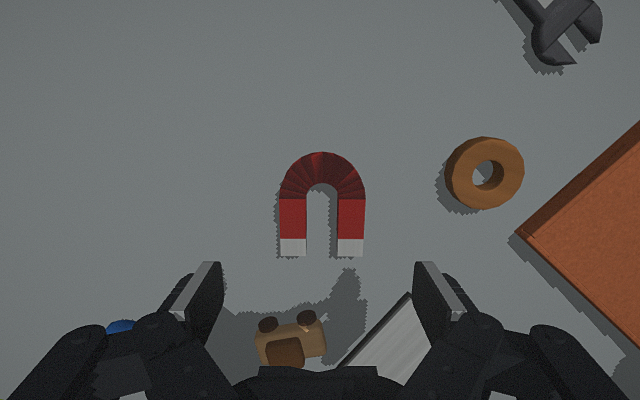

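w3 shows the magnet squarely between the open fingers, with pole ends on row 257 (columns 278–364) and the bow apex at (322,152). The car, at (290,340), is near but clear of the fingers.

Run:
```python
from h import *
d=load("w3");P=ray(d,[(278,257),(364.5,257),(322,152)],16);e=P[1]-P[0];c=(P[0]+P[1])/2
n=np.array([e[1],-e[0],0]);n/=np.linalg.norm(n)
print(P.round(1).tolist(),np.linalg.norm(e),np.degrees(np.arctan2(n[1],n[0])),(c-32*n).round(1),(P[2]-c)@n)
g=pix(d,[[441,-7.6,8]]);print(g)
```

```text
[[437.8, -43.2, 16.0], [476.8, -4.3, 16.0], [410.1, 23.9, 16.0]] 55.08773288646738 -45.04959103754415 [434.7  -1.1  16. ] -67.09855920816781
[[321.03290646 218.74965341]]
```

Emit:
{"fn": "carry_out", "kwargs": {"series": [[[0.2,0.2,3.0,0,0,0,8.5],[0.2,0.2,5.5,0,0,0,8.5],[0.2,0.2,6.2,0,0,0,8.5],[0.2,0.2,6.2,0,0,0,8.5],[0.2,0.2,6.2,0,0,0,4.5]]]}}

```text
clock: 3.55
eef_pos: [443.4, -9.5, 1.1]
tool_rot: [-3.141, 0.002, 2.361]
force: [3.1, 2.6, -0.3]
width: 75.2
```

Emit:
{"fn": "carry_out", "kwargs": {"series": [[[0,0,0,0,0,0,4.0],[0,0,0,0,0,0,4.0],[0,0,0,0,0,0,4.0],[0,0,0,0,0,0,4.0]]]}}

```text
clock: 3.88
eef_pos: [443.2, -8.9, 1.8]
tool_rot: [3.14, 0.0, 2.35]
force: [-0.6, 0.0, 8.3]
width: 50.5
```

Emit:
{"fn": "carry_out", "kwargs": {"series": [[[0,0,-2.0,0,0,0,4.0],[0,0,-5.0,0,0,0,4.0],[0,0,-8.0,0,0,0,4.0],[0,0,-8.0,0,0,0,4.0]]]}}

```text
clock: 4.22
eef_pos: [444.8, -9.3, 84.6]
tool_rot: [3.137, 0.004, 2.351]
force: [1.5, 0.0, -1.7]
width: 50.2
```

Run:
```python
from h import *
delta([581,-160.3,80],1.726)
```

```text
clock 4.22 width 50.2 pos [444.8  -9.3  84.6] rpy [3.137 0.004 2.351] F [ 1.5  0.  -1.7]
  -> [581, -160.3, 80] 1.726 : [-20.31, -0.95, 0.54] [0.006, 0.002, 0.625]
```

Emit:
{"fn": "carry_out", "kwargs": {"series": [[[-3.0,-0.1,0.0,0,0,0.09,4.0],[-6.5,-0.3,0.0,0,0,0.2,4.0],[-10.0,-0.5,0.2,0,0,0.31,4.0],[-13.5,-0.6,0.4,0,0,0.42,4.0],[-17.0,-0.8,0.5,0,0,0.53,4.0]]]}}

```text
clock: 4.63
eef_pos: [557.8, -135.3, 75.0]
tool_rot: [-3.142, -0.002, 1.817]
force: [1.4, -0.2, -2.2]
width: 50.3
```

Run:
```python
from h import *
delta([581,-160.3,80],1.726)
```

```text
clock 4.63 width 50.3 pos [ 557.8 -135.3   75. ] rpy [-3.142e+00 -2.000e-03  1.817e+00] F [ 1.4 -0.2 -2.2]
  -> [581, -160.3, 80] 1.726 : [-3.0, 1.64, -0.5] [-0.0, -0.002, 0.091]
```

Emit:
{"fn": "carry_out", "kwargs": {"series": [[[-1.5,0.8,0,0,0,0.045,4.0],[-3.0,1.6,0,0,0,0.091,4.0],[-3.0,1.6,0,0,0,0.091,4.0],[-3.0,1.6,0,0,0,0.091,4.0],[-3.0,1.6,0,0,0,0.091,4.0]]]}}

```text
clock: 5.05
eef_pos: [578.5, -158.6, 74.6]
tool_rot: [-3.139, -0.003, 1.734]
force: [-0.2, -0.0, -1.9]
width: 50.2
```

Run:
```python
from h import *
delta([581,-160.3,9],1.726)
shot("wrist","w4")
```

```text
clock 5.05 width 50.2 pos [ 578.5 -158.6   74.6] rpy [-3.139e+00 -3.000e-03  1.734e+00] F [-0.2 -0.  -1.9]
  -> [581, -160.3, 9] 1.726 : [-0.23, 0.23, 6.55] [-0.002, -0.003, 0.008]
```

View pics/w4.png

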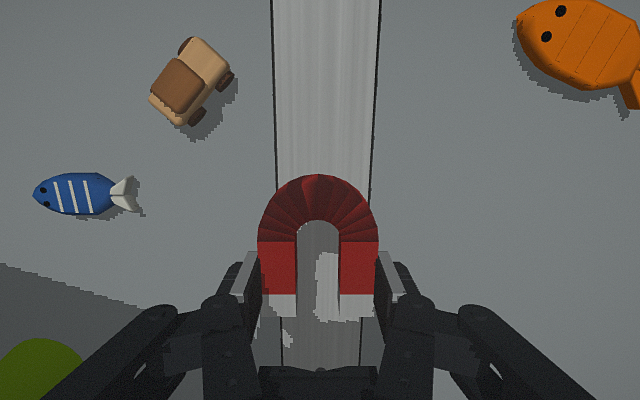

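w4 shows the magnet held straight above the strip, with the strip edges running from (271,0) and (380,0) down to (281,365) and (360,365). I'll check the strip's centreline from this view.

Run:
```python
from h import *
d=load("w4");P=ray(d,[(272,5),(276,170),(379.5,5),(371,170),(281.5,360),(360,360)],6)[:,:2]
print(P.round(1).tolist())
L=lambda v:np.degrees(np.arctan2(v[1],v[0]))
print(L(P[0]-P[4]),L(P[2]-P[5]))
u=np.array([np.cos(np.radians(98.9)),np.sin(np.radians(98.9))]);v=np.array([u[1],-u[0]])
c0=np.array([579.2,-148.7]);print(((P-c0)@v).round(1),"tcp",(d['s']['eef_pos'][:2]-c0)@v)
```

```text
[[532.2, -37.9], [546.3, -132.2], [592.3, -28.0], [607.7, -122.0], [569.9, -285.0], [631.7, -274.6]]
98.68569975757315 99.07771323534902
[-29.3 -29.9  31.6  32.3 -30.2  32.4] tcp -2.205632284550813
```

Emit:
{"fn": "carry_out", "kwargs": {"series": [[[-0.1,0.15,2.5,0,0,0,4.0],[-0.2,0.3,4.8,0,0,0,4.0],[-0.2,0.3,6.0,0,0,0.006,4.0],[-0.2,0.3,6.2,0,0,0.006,4.0],[-0.2,0.3,6.2,0,0,0.006,4.0]]]}}

```text
clock: 5.52
eef_pos: [581.8, -160.7, 12.5]
tool_rot: [-3.138, -0.002, 1.728]
force: [0.1, -0.9, -2.1]
width: 50.2
```

Run:
```python
from h import *
delta([581.7,-160.3,8],1.726)
```

```text
clock 5.52 width 50.2 pos [ 581.8 -160.7   12.5] rpy [-3.138e+00 -2.000e-03  1.728e+00] F [ 0.1 -0.9 -2.1]
  -> [581.7, -160.3, 8] 1.726 : [0.04, -0.0, 0.46] [-0.003, -0.002, 0.002]
```

Emit:
{"fn": "carry_out", "kwargs": {"series": [[[0,0,0.2,0,0,0,4.0],[0,0,0.4,0,0,0,4.0],[0,0,0.4,0,0,0,4.0]]]}}

```text
clock: 5.77
eef_pos: [583.0, -161.5, 9.6]
tool_rot: [-3.141, 0.0, 1.728]
force: [0.2, 0.3, -1.2]
width: 50.2
```

Emit:
{"fn": "carry_out", "kwargs": {"series": [[[0.05,-0.1,0.15,0,0,0,4.0],[0.05,-0.1,0.15,0,0,0,4.0],[0.05,-0.1,0.15,0,0,0,7.5],[0.05,-0.1,0.15,0,0,0,7.5],[0.05,-0.1,0.15,0,0,0,7.5]]]}}

```text
clock: 6.18
eef_pos: [581.6, -161.2, 7.7]
tool_rot: [-3.14, -0.0, 1.728]
force: [1.0, -0.0, -0.1]
width: 74.8
```

Emit:
{"fn": "carry_out", "kwargs": {"series": [[[0,0,0,0,0,0,7.5],[0,0,-3,0,0,0,7.5],[0,0,-7,0,0,0,7.5],[0,0,-9,0,0,0,7.5],[0,0,-9,0,0,0,7.5]]]}}

```text
clock: 6.6
eef_pos: [584.3, -163.1, 102.2]
tool_rot: [3.137, 0.004, 1.727]
force: [0.4, -1.0, 0.1]
width: 75.4
```

Run:
```python
from h import *
delta([581.7,-160.3,100],1.726)
shot("wrist","w5")
```

```text
clock 6.60 width 75.4 pos [ 584.3 -163.1  102.2] rpy [3.137 0.004 1.727] F [ 0.4 -1.   0.1]
  -> [581.7, -160.3, 100] 1.726 : [0.31, -0.21, 0.22] [0.005, 0.004, 0.001]
```

View pics/w5.png

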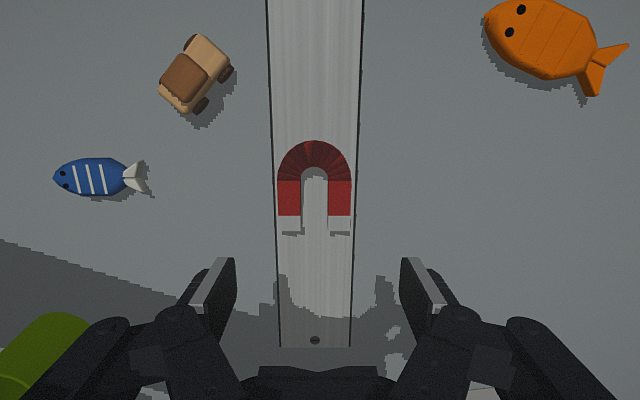

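w5 shows the magnet on the strip with its poles to the right, centred: at row 216 it spans 278–351 and the strip 275–355. Next is the small blue fish at (90,177).

Run:
```python
from h import *
d=load("w5");L=lambda v:np.degrees(np.arctan2(v[1],v[0]))
P=ray(d,[(53,178),(145,163),(153,194)],14);tl=(P[1]+P[2])/2;print("small",((P[0]+tl)/2).round(1),np.linalg.norm(P[0]-tl),L(P[0]-tl))
Q=ray(d,[(278,216),(351,216),(314.5,141)],22)[:,:2];Sx=ray(d,[(314,340)],6)[:,:2]
u=np.array([np.cos(np.radians(98.9)),np.sin(np.radians(98.9))]);v=np.array([u[1],-u[0]]);c0=np.array([579.9,-148.6])
for q in Q: print("magnet along,across",((q-c0)@u).round(1),((q-c0)@v).round(1))
print("screw",((Sx-c0)@u).round(1),((Sx-c0)@v).round(1),"strip edges", [((ray(d,[p],6)[0,:2]-c0)@v).round(1) for p in((275,216),(355.5,216))])
delta([423,-167.4,100],0.166)
delta([423,-167.4,3],0.166)
```

```text
small [ 427.8 -167.2   14. ] 68.67422851295366 -171.521463316235
magnet along,across -20.7 -26.2
magnet along,across -20.7 26.5
magnet along,across 33.1 0.2
screw [-144.] [-0.4] strip edges [np.float64(-30.4), np.float64(31.9)]
clock 6.65 width 75.1 pos [ 583.2 -161.9   99.8] rpy [3.139e+00 2.000e-03 1.728e+00] F [ 0.1  1.4 -0.5]
  -> [423, -167.4, 100] 0.166 : [1.96, -15.91, -0.06] [0.003, -0.0, 1.562]
clock 6.65 width 75.1 pos [ 583.2 -161.9   99.8] rpy [3.139e+00 2.000e-03 1.728e+00] F [ 0.1  1.4 -0.5]
  -> [423, -167.4, 3] 0.166 : [1.98, -15.93, 9.64] [0.003, -0.0, 1.562]
```

Emit:
{"fn": "carry_out", "kwargs": {"series": [[[0.5,-4.0,0,0,0,0.12,7],[1.0,-8.0,0,0,0,0.245,7],[1.5,-12.0,0,0,0,0.37,7],[2.0,-15.5,0,0,0,0.495,7],[2.0,-15.7,0,0,0,0.62,7]]]}}

```text
clock: 7.07
eef_pos: [414.7, -164.4, 96.9]
tool_rot: [-3.131, 0.001, 1.095]
force: [-1.1, 0.7, 0.0]
width: 70.2
```

Emit:
{"fn": "carry_out", "kwargs": {"series": [[[0,0,0,0,0,0.125,7],[0,0,1,0,0,0.25,7],[0,0,2,0,0,0.375,7],[0,0,3,0,0,0.5,7],[0,0,3,0,0,0.625,7]]]}}

```text
clock: 7.48
eef_pos: [422.1, -164.8, 65.8]
tool_rot: [-3.137, 0.004, 0.477]
force: [-0.3, -0.0, 0.5]
width: 70.0
```

Run:
```python
from h import *
delta([424,-167.4,60],0.16)
```

```text
clock 7.48 width 70.0 pos [ 422.1 -164.8   65.8] rpy [-3.137  0.004  0.477] F [-0.3 -0.   0.5]
  -> [424, -167.4, 60] 0.16 : [0.05, 0.32, 0.58] [-0.004, 0.004, 0.317]
```

Emit:
{"fn": "carry_out", "kwargs": {"series": [[[0,0.2,0.4,0,0,0.12,7],[0,0.3,0.5,0,0,0.24,7],[0,0.3,0.5,0,0,0.317,7],[0,0.3,0.5,0,0,0.317,7],[0,0.3,0.5,0,0,0.317,7]]]}}

```text
clock: 7.9
eef_pos: [424.2, -168.2, 62.1]
tool_rot: [-3.14, 0.003, 0.168]
force: [0.4, 0.1, -1.0]
width: 70.2
```

Run:
```python
from h import *
delta([424,-167.4,3],0.16)
shot("wrist","w6")
```

```text
clock 7.90 width 70.2 pos [ 424.2 -168.2   62.1] rpy [-3.14e+00  3.00e-03  1.68e-01] F [ 0.4  0.1 -1. ]
  -> [424, -167.4, 3] 0.16 : [0.01, -0.08, 5.91] [-0.001, 0.003, 0.008]
```

View pics/w6.png

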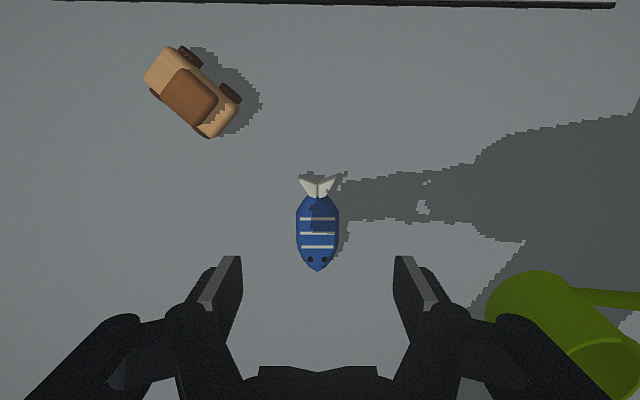

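w6 shows the small fish aligned with the tool axis: nose at (317,271), tail tips at (298,178) and (338,178).

Run:
```python
from h import *
d=load("w6");L=lambda v:np.degrees(np.arctan2(v[1],v[0]))
P=ray(d,[(317,271),(298,178),(338,176)],14);tl=(P[1]+P[2])/2;print("small",((P[0]+tl)/2).round(1),np.linalg.norm(P[0]-tl),L(P[0]-tl))
delta([((P[0]+tl)/2)[0],((P[0]+tl)/2)[1],3],0.16)
```

```text
small [ 424.  -168.5   14. ] 63.19805574614218 -170.89056155206012
clock 7.95 width 69.7 pos [ 424.3 -168.3   62.2] rpy [-3.141e+00  3.000e-03  1.680e-01] F [-0.  -0.4  0.6]
  -> [np.float64(424.0277614667606), np.float64(-168.5066897592566), 3] 0.16 : [-0.02, 0.02, 5.92] [-0.001, 0.003, 0.008]
```

Emit:
{"fn": "carry_out", "kwargs": {"series": [[[0,0,3.0,0,0,0.008,7],[0,0,5.3,0,0,0.008,7],[0,0,5.9,0,0,0.008,7],[0,0,5.9,0,0,0.008,2.0],[0,0,5.9,0,0,0.008,2.0]]]}}

```text
clock: 8.37
eef_pos: [424.2, -168.9, 3.6]
tool_rot: [-3.141, 0.003, 0.158]
force: [-0.2, 0.2, 0.1]
width: 47.3
```

Emit:
{"fn": "carry_out", "kwargs": {"series": [[[0,0,0,0,0,0,1.5],[0,0,0,0,0,0,1.5],[0,0,0,0,0,0,1.5],[0,0,0,0,0,0,1.5],[0,0,0,0,0,0,1.5]]]}}

```text
clock: 8.78
eef_pos: [424.9, -169.1, 4.6]
tool_rot: [3.14, 0.001, 0.158]
force: [-1.6, -0.6, 5.6]
width: 25.0
```

Emit:
{"fn": "carry_out", "kwargs": {"series": [[[0,0,-2.0,0,0,0,1.5],[0,0,-5.0,0,0,0,1.5],[0,0,-7.0,0,0,-0.1,1.5],[0,0,-7.0,0,0,-0.22,1.5],[0,0,-7.0,0,0,-0.34,1.5]]]}}

```text
clock: 9.2
eef_pos: [426.0, -168.6, 75.3]
tool_rot: [3.14, 0.0, 0.505]
force: [-0.0, -0.8, 0.1]
width: 25.1
```

Run:
```python
from h import *
delta([594.6,-242.5,75],1.726)
```

```text
clock 9.20 width 25.1 pos [ 426.  -168.6   75.3] rpy [3.14  0.    0.505] F [-0.  -0.8  0.1]
  -> [594.6, -242.5, 75] 1.726 : [11.18, 14.63, 0.05] [0.002, 0.002, -1.221]
```

Emit:
{"fn": "carry_out", "kwargs": {"series": [[[1.2,1.5,0,0,0,-0.12,1.5],[2.4,3.0,0,0,0,-0.24,1.5],[3.6,4.7,0,0,0,-0.36,1.5],[4.8,6.3,0,0,0,-0.48,1.5],[6.0,7.9,0,0,0,-0.6,1.5]]]}}

```text
clock: 9.62
eef_pos: [516.2, -209.5, 74.0]
tool_rot: [-3.14, 0.002, 1.105]
force: [0.2, -1.3, -0.7]
width: 25.1
```

Run:
```python
from h import *
delta([594.6,-242.5,75],1.726)
```

```text
clock 9.62 width 25.1 pos [ 516.2 -209.5   74. ] rpy [-3.140e+00  2.000e-03  1.105e+00] F [ 0.2 -1.3 -0.7]
  -> [594.6, -242.5, 75] 1.726 : [0.57, 8.49, -0.11] [-0.002, 0.001, -0.621]
```

Emit:
{"fn": "carry_out", "kwargs": {"series": [[[0.1,1.7,0,0,0,-0.12,1.5],[0.2,3.4,0,0,0,-0.24,1.5],[0.3,5.1,0,0,0,-0.36,1.5],[0.5,7.0,0,0,0,-0.48,1.5],[0.6,8.4,0,0,0,-0.6,1.5]]]}}

```text
clock: 10.03
eef_pos: [594.2, -242.6, 73.7]
tool_rot: [-3.14, 0.001, 1.705]
force: [0.1, -0.0, -0.1]
width: 25.2
```

Emit:
{"fn": "carry_out", "kwargs": {"series": [[[0,0,0,0,0,-0.02,1.5],[0,0,0,0,0,-0.02,1.5],[0,0,0,0,0,-0.02,1.5]]]}}

```text
clock: 10.28
eef_pos: [591.5, -241.7, 73.2]
tool_rot: [-3.138, -0.001, 1.716]
force: [-0.3, 0.8, -0.3]
width: 25.4
```

Run:
```python
from h import *
delta([594.6,-242.5,11],1.726)
shot("wrist","w7")
```

```text
clock 10.28 width 25.4 pos [ 591.5 -241.7   73.2] rpy [-3.138e+00 -1.000e-03  1.716e+00] F [-0.3  0.8 -0.3]
  -> [594.6, -242.5, 11] 1.726 : [-0.13, 0.32, 6.22] [-0.004, -0.001, -0.01]
```

View pics/w7.png

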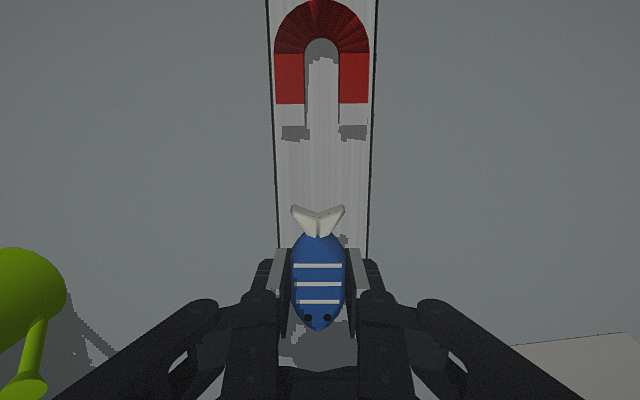

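w7 shows the small fish held straight above the strip, tail towards the magnet with a wide gap. Lowering it now.

Emit:
{"fn": "carry_out", "kwargs": {"series": [[[-0.1,0.15,2.5,0,0,-0.005,1.5],[-0.1,0.3,4.5,0,0,-0.01,1.5],[-0.1,0.3,5.6,0,0,-0.01,1.5],[-0.1,0.3,5.6,0,0,-0.01,1.5],[-0.1,0.3,5.6,0,0,-0.01,1.5]]]}}

```text
clock: 10.75
eef_pos: [595.0, -242.5, 17.1]
tool_rot: [-3.138, -0.001, 1.727]
force: [-0.1, -0.3, 0.3]
width: 25.0
```

Run:
```python
from h import *
delta([594.6,-242.5,11],1.726)
```

```text
clock 10.75 width 25.0 pos [ 595.  -242.5   17.1] rpy [-3.138e+00 -1.000e-03  1.727e+00] F [-0.1 -0.3  0.3]
  -> [594.6, -242.5, 11] 1.726 : [0.0, -0.03, 0.61] [-0.004, -0.001, 0.001]
```

Emit:
{"fn": "carry_out", "kwargs": {"series": [[[0,0,0.3,0,0,0,1.5],[0,0,0.5,0,0,0,1.5],[0,0,0.6,0,0,0,1.5],[0,0,0.6,0,0,0,1.5]]]}}

```text
clock: 11.08
eef_pos: [596.0, -242.9, 11.8]
tool_rot: [-3.14, -0.0, 1.728]
force: [-0.1, -0.4, -0.6]
width: 25.1
```

Run:
```python
from h import *
delta([594.6,-242.5,11],1.726)
```

```text
clock 11.08 width 25.1 pos [ 596.  -242.9   11.8] rpy [-3.14  -0.     1.728] F [-0.1 -0.4 -0.6]
  -> [594.6, -242.5, 11] 1.726 : [0.06, -0.13, 0.08] [-0.001, -0.0, 0.002]
```

Emit:
{"fn": "carry_out", "kwargs": {"series": [[[0,-0.1,0.1,0,0,0,1.5],[0,-0.1,0.1,0,0,0,1.5],[0,-0.1,0.1,0,0,0,5.0],[0,-0.1,0.1,0,0,0,5.0],[0,-0.1,0.1,0,0,0,5.0]]]}}

```text
clock: 11.5
eef_pos: [594.7, -243.0, 10.4]
tool_rot: [-3.14, -0.0, 1.728]
force: [-0.8, 0.9, -0.8]
width: 50.0
```

Emit:
{"fn": "carry_out", "kwargs": {"series": [[[0,0,0,0,0,0,6],[0,0,-3,0,0,0,7],[0,0,-7,0,0,0,7.5],[0,0,-10,0,0,0,7.5],[0,0,-10,0,0,0,7.5]]]}}

```text
clock: 11.92
eef_pos: [598.9, -245.3, 117.0]
tool_rot: [3.134, 0.006, 1.728]
force: [1.1, -0.8, 0.4]
width: 75.0
```

Run:
```python
from h import *
s=read_state();d=shot("wrist","w8")
delta([387,320,150],2.69)
```

```text
clock 11.97 width 75.0 pos [ 597.5 -244.3  114.2] rpy [3.137 0.004 1.728] F [-0.5  0.5 -1. ]
  -> [387, 320, 150] 2.69 : [59.01, -11.95, -3.84] [0.002, 0.005, -0.962]
```

View pics/w8.png

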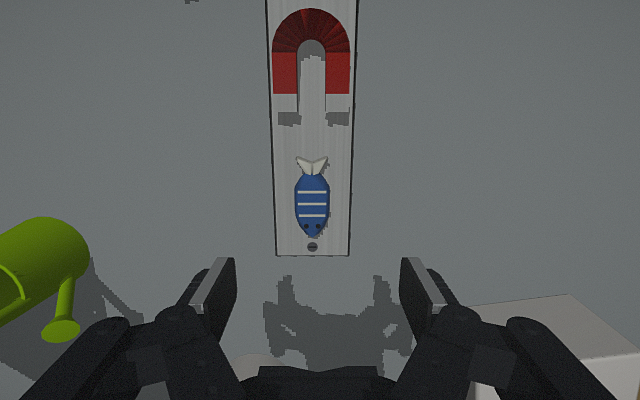

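w8 shows the small fish on the strip, centred, with a visible gap to the screw (312,247) and a wide gap to the magnet. Next is the big fish.

Emit:
{"fn": "carry_out", "kwargs": {"series": [[[4,-0.8,-1,0,0,-0.08,7.5],[8,-1.6,-2,0,0,-0.15,7.5],[12,-2.4,-3,0,0,-0.22,7.5],[16,-3.2,-3.8,0,0,-0.29,7.5],[20,-4,-3.8,0,0,-0.36,7.5]]]}}

```text
clock: 12.38
eef_pos: [523.6, -50.3, 148.9]
tool_rot: [-3.141, -0.001, 2.091]
force: [1.3, 0.9, -0.1]
width: 75.0
```

Run:
```python
from h import *
delta([387,320,150],2.69)
```

```text
clock 12.38 width 75.0 pos [523.6 -50.3 148.9] rpy [-3.141e+00 -1.000e-03  2.091e+00] F [ 1.3  0.9 -0.1]
  -> [387, 320, 150] 2.69 : [38.92, 6.54, -0.09] [-0.001, -0.001, -0.599]
```

Emit:
{"fn": "carry_out", "kwargs": {"series": [[[4,0.7,0,0,0,-0.07,7.5],[8,1.4,0,0,0,-0.14,7.5],[12,2.1,0,0,0,-0.21,7.5],[16,2.8,0,0,0,-0.28,7.5],[20,3.4,0,0,0,-0.35,7.5]]]}}

```text
clock: 12.8
eef_pos: [453.4, 140.6, 147.9]
tool_rot: [-3.139, -0.003, 2.441]
force: [0.9, 0.1, 0.4]
width: 75.2
```

Run:
```python
from h import *
delta([392,335,130],2.686)
```

```text
clock 12.80 width 75.2 pos [453.4 140.6 147.9] rpy [-3.139e+00 -3.000e-03  2.441e+00] F [0.9 0.1 0.4]
  -> [392, 335, 130] 2.686 : [17.22, 10.91, 1.8] [-0.002, -0.003, -0.245]
```

Emit:
{"fn": "carry_out", "kwargs": {"series": [[[3.5,2.2,0.3,0,0,-0.05,7.5],[7,4.4,0.6,0,0,-0.1,7.5],[10.5,6.6,1.0,0,0,-0.15,7.5],[14,8.8,1.4,0,0,-0.2,7.5],[16.5,10.4,1.8,0,0,-0.245,7.5]]]}}

```text
clock: 13.22
eef_pos: [393.8, 328.7, 129.7]
tool_rot: [-3.14, -0.004, 2.689]
force: [1.1, 0.1, 0.2]
width: 74.7
```

Emit:
{"fn": "carry_out", "kwargs": {"series": [[[0,0,0,0,0,0,7.5],[0,0,0,0,0,0,7.5],[0,0,0,0,0,0,7.5]]]}}

```text
clock: 13.47
eef_pos: [396.1, 323.9, 130.0]
tool_rot: [-3.138, -0.002, 2.682]
force: [-0.2, -0.5, 0.4]
width: 75.1
```

Run:
```python
from h import *
shot("wrist","w9")
delta([392.9,344,60],2.686)
```

```text
clock 13.52 width 75.2 pos [396.6 323.3 130.3] rpy [-3.139e+00 -2.000e-03  2.681e+00] F [-0.3 -0.4  0.2]
  -> [392.9, 344, 60] 2.686 : [1.24, 1.71, 7.03] [-0.003, -0.002, -0.005]
```

View pics/w9.png

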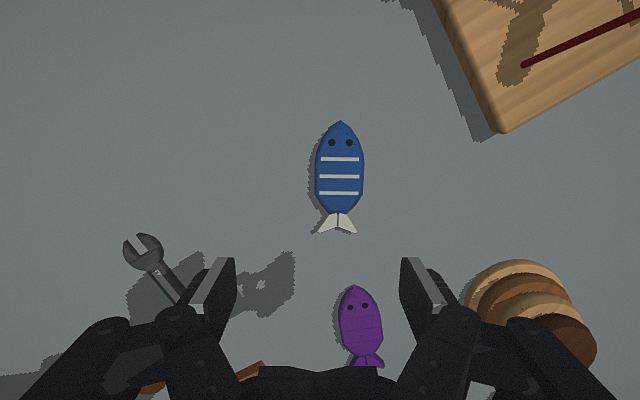

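w9 shows the big blue fish at (340,175), nose at (341,121), tail tips at (317,233) and (357,232). The purple look-alike at (361,325) stays behind the gripper. Of the two, the blue one fits the description.

Run:
```python
from h import *
d=load("w9");L=lambda v:np.degrees(np.arctan2(v[1],v[0]))
P=ray(d,[(341,121),(317,233),(357,232)],14);tl=(P[1]+P[2])/2;c=(P[0]+tl)/2;print("big",c.round(1),np.linalg.norm(P[0]-tl),L(P[0]-tl))
a=np.arctan2(*(P[0]-tl)[[1,0]])
print("purple",ray(d,[(361,325)],14))
delta([c[0],c[1],60],a)
```

```text
big [391.8 344.6  14. ] 92.5497863474218 152.8433058555388
purple [[527.99449643 303.52917734  14.        ]]
clock 13.52 width 75.2 pos [396.6 323.3 130.3] rpy [-3.139e+00 -2.000e-03  2.681e+00] F [-0.3 -0.4  0.2]
  -> [np.float64(391.7922477131197), np.float64(344.5754486529221), 60] 2.668 : [1.36, 1.71, 7.03] [-0.003, -0.002, 0.013]
```

Emit:
{"fn": "carry_out", "kwargs": {"series": [[[0.7,0.9,2.5,0,0,0.006,7.5],[1.3,1.7,5.5,0,0,0.006,7.5],[1.3,1.7,7.0,0,0,0.006,7.5],[1.3,1.7,7.0,0,0,0.006,7.5],[1.3,1.7,7.0,0,0,0.006,7.5]]]}}

```text
clock: 13.93
eef_pos: [392.6, 344.0, 60.4]
tool_rot: [-3.138, -0.002, 2.674]
force: [0.8, 0.1, -0.1]
width: 74.8
```

Run:
```python
from h import *
delta([392.2,344.4,3],2.675)
```

```text
clock 13.93 width 74.8 pos [392.6 344.   60.4] rpy [-3.138e+00 -2.000e-03  2.674e+00] F [ 0.8  0.1 -0.1]
  -> [392.2, 344.4, 3] 2.675 : [0.04, 0.04, 5.74] [-0.003, -0.002, -0.001]
```

Emit:
{"fn": "carry_out", "kwargs": {"series": [[[0,0,3.0,0,0,0,7.5],[0,0,5.2,0,0,0,7.5],[0,0,5.8,0,0,0,7.5],[0,0,5.8,0,0,0,4.0],[0,0,5.8,0,0,0,3.0]]]}}

```text
clock: 14.35
eef_pos: [393.0, 345.9, 4.0]
tool_rot: [3.141, -0.001, 2.676]
force: [0.2, 0.1, -0.6]
width: 51.9
```

Emit:
{"fn": "carry_out", "kwargs": {"series": [[[0,0,0,0,0,0,2.8],[0,0,0,0,0,0,2.8],[0,0,0,0,0,0,2.8],[0,0,0,0,0,0,2.8],[0,0,0,0,0,0,2.8]]]}}

```text
clock: 14.77
eef_pos: [393.2, 346.4, 4.8]
tool_rot: [3.14, -0.001, 2.676]
force: [-0.5, -1.2, 5.9]
width: 38.2
```

Emit:
{"fn": "carry_out", "kwargs": {"series": [[[0,0,-2.0,0,0,0,2.8],[0,0,-5.0,0,0,0,2.8],[0,0,-8.5,0,0,0,2.8],[-2,0,-8.5,0,0,0.05,2.8],[-5,0,-8.5,0,0,0.1,2.8]]]}}

```text
clock: 15.18
eef_pos: [436.0, 327.1, 91.3]
tool_rot: [3.137, -0.003, 2.58]
force: [-0.2, -0.4, 0.2]
width: 37.8
```

Run:
```python
from h import *
delta([566.6,-63.6,85],1.726)
d=load("w5");print("car",ray(d,[(158,80),(192,112),(203,107),(233,65),(236,72)],25).round(0).tolist())
```

```text
clock 15.18 width 37.8 pos [436.  327.1  91.3] rpy [ 3.137e+00 -3.000e-03  2.580e+00] F [-0.2 -0.4  0.2]
  -> [566.6, -63.6, 85] 1.726 : [-31.85, -26.13, 0.42] [0.003, -0.005, 0.854]
car [[473.0, -93.0, 25.0], [494.0, -109.0, 25.0], [501.0, -105.0, 25.0], [518.0, -77.0, 25.0], [520.0, -81.0, 25.0]]
```

Emit:
{"fn": "carry_out", "kwargs": {"series": [[[-3,-2.5,0,0,0,0.08,2.8],[-6,-5,0,0,0,0.17,2.8],[-9,-7.5,0,0,0,0.25,2.8],[-12,-10,0,0,0,0.33,2.8],[-15,-12.4,0,0,0,0.41,2.8]]]}}

```text
clock: 15.6
eef_pos: [497.9, 136.9, 88.9]
tool_rot: [3.141, -0.001, 2.163]
force: [1.1, 1.1, -0.8]
width: 38.1
```

Run:
```python
from h import *
delta([566.6,-63.6,85],1.726)
```

```text
clock 15.60 width 38.1 pos [497.9 136.9  88.9] rpy [ 3.141e+00 -1.000e-03  2.163e+00] F [ 1.1  1.1 -0.8]
  -> [566.6, -63.6, 85] 1.726 : [-20.47, -5.49, 0.38] [-0.0, -0.001, 0.437]
```

Emit:
{"fn": "carry_out", "kwargs": {"series": [[[-3.8,-1.0,0,0,0,0.09,2.8],[-7.6,-2.0,0,0,0,0.18,2.8],[-11.4,-3.0,0,0,0,0.27,2.8],[-15,-4.0,0,0,0,0.36,2.8],[-18,-4.8,0.3,0,0,0.43,2.8]]]}}

```text
clock: 16.02
eef_pos: [560.1, -40.8, 86.4]
tool_rot: [3.14, 0.001, 1.73]
force: [0.9, 0.1, -1.0]
width: 38.3
```

Run:
```python
from h import *
delta([566.6,-63.6,75],1.726)
```

```text
clock 16.02 width 38.3 pos [560.1 -40.8  86.4] rpy [3.14e+00 1.00e-03 1.73e+00] F [ 0.9  0.1 -1. ]
  -> [566.6, -63.6, 75] 1.726 : [-2.35, 0.27, 1.15] [0.002, 0.001, 0.004]
```

Emit:
{"fn": "carry_out", "kwargs": {"series": [[[-1.2,0.2,0.6,0,0,0.004,2.8],[-2.2,0.3,1.1,0,0,0.004,2.8],[-2.2,0.3,1.1,0,0,0.004,2.8],[-2.2,0.3,1.1,0,0,0.004,2.8],[-2.2,0.3,1.1,0,0,0.004,2.8]]]}}

```text
clock: 16.43
eef_pos: [564.7, -56.1, 73.6]
tool_rot: [-3.139, -0.002, 1.736]
force: [-0.2, 0.4, -0.1]
width: 38.4
```

Run:
```python
from h import *
delta([566.6,-63.6,11],1.726)
shot("wrist","w10")
```

```text
clock 16.43 width 38.4 pos [564.7 -56.1  73.6] rpy [-3.139e+00 -2.000e-03  1.736e+00] F [-0.2  0.4 -0.1]
  -> [566.6, -63.6, 11] 1.726 : [-0.79, 0.07, 6.26] [-0.002, -0.002, 0.01]
```

View pics/w10.png

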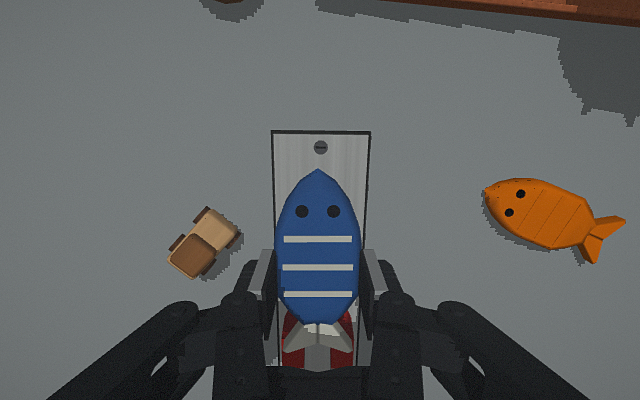

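w10 shows the big fish held straight over the strip with its nose to the left, and the screw at (320,147). The car at (205,243) is clear of the left finger.

Emit:
{"fn": "carry_out", "kwargs": {"series": [[[-0.8,0.1,1.5,0,0,0.01,2.8],[-0.8,0.1,3.0,0,0,0.01,2.8],[-0.8,0.1,4.5,0,0,0.01,2.8],[-0.8,0.1,5.2,0,0,0.01,2.8],[-0.8,0.1,5.2,0,0,0.01,2.8]]]}}

```text
clock: 16.9
eef_pos: [566.1, -64.5, 20.2]
tool_rot: [-3.137, -0.002, 1.725]
force: [-0.7, 0.9, 0.1]
width: 38.1
```

Emit:
{"fn": "carry_out", "kwargs": {"series": [[[0,0,0,0,0,0,2.8],[0,0,0,0,0,0,2.8]]]}}

```text
clock: 17.07
eef_pos: [567.9, -65.8, 22.2]
tool_rot: [-3.141, -0.0, 1.724]
force: [0.7, 0.1, -0.4]
width: 37.9
```

Run:
```python
from h import *
delta([566.6,-63.6,11],1.726)
d=load("w10");u=np.array([np.cos(np.radians(98.9)),np.sin(np.radians(98.9))]);v=np.array([u[1],-u[0]]);c0=np.array([579.9,-148.6])
for p in [(320,147),(320,154),(272,133),(370,133),(270,133.)]:
    q=ray(d,p,6)[0,:2]-c0;print(p,(q@u).round(1),(q@v).round(1))
for p in [(206,207),(238,235),(210,275),(240,240)]: print("car",ray(d,p,20).round(0))
```

```text
clock 17.07 width 37.9 pos [567.9 -65.8  22.2] rpy [-3.141 -0.     1.724] F [ 0.7  0.1 -0.4]
  -> [566.6, -63.6, 11] 1.726 : [0.24, -0.1, 1.12] [-0.001, -0.0, -0.002]
(320, 147) 140.2 0.2
(320, 154) 135.7 0.2
(272, 133) 148.7 -30.1
(370, 133) 149.3 31.6
(270, 133.0) 148.7 -31.4
car [[493. -57.  20.]]
car [[515. -73.  20.]]
car [[ 499. -105.   20.]]
car [[517. -76.  20.]]
```

Emit:
{"fn": "carry_out", "kwargs": {"series": [[[0.1,-0.1,0.4,0,0,0,2.8],[0.15,-0.1,0.8,0,0,0,2.8],[0.15,-0.1,1.0,0,0,0,2.8],[0.15,-0.1,1.0,0,0,0,2.8],[0.15,-0.1,1.0,0,0,0,2.8]]]}}

```text
clock: 17.48
eef_pos: [566.0, -64.9, 11.4]
tool_rot: [-3.139, -0.0, 1.723]
force: [1.0, -0.4, -1.3]
width: 38.0
```

Run:
```python
from h import *
delta([566.7,-64.1,11],1.726)
```

```text
clock 17.48 width 38.0 pos [566.  -64.9  11.4] rpy [-3.139 -0.     1.723] F [ 1.  -0.4 -1.3]
  -> [566.7, -64.1, 11] 1.726 : [0.07, 0.08, 0.04] [-0.002, -0.0, -0.003]
```

Good. Releasing with a small opening, then lifting straight up.

Emit:
{"fn": "carry_out", "kwargs": {"series": [[[0.07,0.07,0.05,0,0,0,2.8],[0.07,0.07,0.05,0,0,0,2.8],[0.07,0.07,0.05,0,0,0,4.9],[0.07,0.07,0.05,0,0,0,4.9],[0.07,0.07,0.05,0,0,0,4.9]]]}}

```text
clock: 17.9
eef_pos: [566.8, -64.1, 11.1]
tool_rot: [-3.14, -0.0, 1.723]
force: [0.1, 1.6, 0.9]
width: 49.2
```

Emit:
{"fn": "carry_out", "kwargs": {"series": [[[0,0,-1,0,0,0,4.9],[0,0,-4,0,0,0,4.9],[0,0,-8,0,0,0,7.0],[2,0,-12,0,0,0,7.0],[6,0,-13,0,0,0,7.0]]]}}

```text
clock: 18.32
eef_pos: [562.0, -12.9, 146.7]
tool_rot: [3.133, 0.006, 1.713]
force: [2.4, 0.8, -0.1]
width: 69.9
```

Run:
```python
from h import *
delta([500,120,150],3.14)
shot("wrist","w11")
```

```text
clock 18.32 width 69.9 pos [562.  -12.9 146.7] rpy [3.133 0.006 1.713] F [ 2.4  0.8 -0.1]
  -> [500, 120, 150] 3.14 : [14.03, -4.26, -0.44] [0.003, 0.011, -1.427]
```

View pics/w11.png

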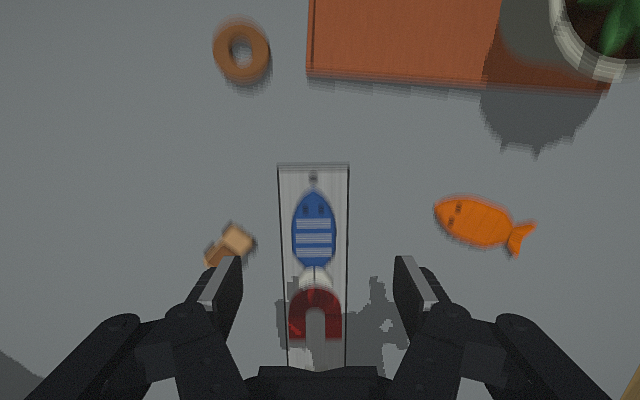

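w11 is blurred because the arm was moving, and the gap between tail and bow near (314,289) looks small. I'll let it settle and check.

Emit:
{"fn": "carry_out", "kwargs": {"series": [[[-3,0,0,0,0,0,7.0],[-3,0,0,0,0,0,7.0],[-3,0,0,0,0,0,7.0],[-3,0,0,0,0,0,7.0]]]}}

```text
clock: 18.7
eef_pos: [562.3, -35.9, 140.7]
tool_rot: [-3.139, -0.001, 1.722]
force: [0.4, 0.0, 0.6]
width: 70.2
```

Run:
```python
from h import *
d=shot("wrist","w12");print(d['s']['eef_pos'],d['s']['qd'].round(2))
im=d["img"][130:380,230:410];cv2.imwrite("pics/w12c.png",cv2.resize(im,None,fx=2.4,fy=2.4,interpolation=cv2.INTER_CUBIC))
```

```text
[562.32398307 -35.896894   140.68828907] [-0.01  0.01 -0.01  0.   -0.   -0.    0.  ]
```

View pics/w12c.png

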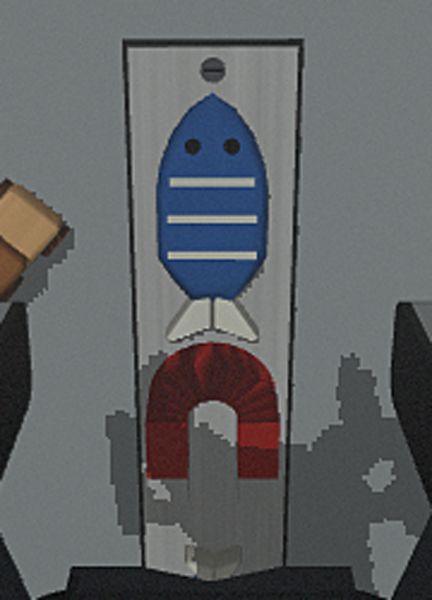

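The crop shows clear gaps: tail to bow (rows 330–343 at column 212), nose to screw, and the fish centred on the strip. Now the spanner.

Emit:
{"fn": "carry_out", "kwargs": {"series": [[[4,-3,0,0,0,0.12,5],[8,-6,0,0,0,0.24,5],[12,-9,0.5,0,0,0.36,5],[16,-12,1,0,0,0.48,5],[20,-14.5,1,0,0,0.6,5]]]}}

```text
clock: 19.17
eef_pos: [413.3, 112.1, 132.0]
tool_rot: [-3.139, 0.001, 1.116]
force: [1.0, 1.6, 0.4]
width: 50.1
```

Emit:
{"fn": "carry_out", "kwargs": {"series": [[[0,0,0,0,0,0.12,5],[0,0,0,0,0,0.24,5],[0,0,0,0,0,0.36,5],[0,0,0,0,0,0.48,5],[0,0,0,0,0,0.6,5]]]}}

```text
clock: 19.58
eef_pos: [415.1, 111.9, 132.2]
tool_rot: [-3.14, 0.002, 0.518]
force: [-1.3, 0.7, 0.1]
width: 49.8
```

Run:
```python
from h import *
delta([417.5,160.5,110],0.063)
```

```text
clock 19.58 width 49.8 pos [415.1 111.9 132.2] rpy [-3.14e+00  2.00e-03  5.18e-01] F [-1.3  0.7  0.1]
  -> [417.5, 160.5, 110] 0.063 : [2.62, -4.1, 2.23] [-0.001, 0.002, 0.455]
```

Emit:
{"fn": "carry_out", "kwargs": {"series": [[[0.8,-1.2,0.7,0,0,0.12,5],[1.6,-2.4,1.4,0,0,0.24,5],[2.2,-3.4,2.0,0,0,0.36,5],[2.6,-4.1,2.2,0,0,0.455,5],[2.6,-4.1,2.2,0,0,0.455,5]]]}}

```text
clock: 20.0
eef_pos: [416.6, 161.8, 109.3]
tool_rot: [-3.141, 0.004, 0.069]
force: [-0.6, 0.4, 0.2]
width: 49.9
```

Emit:
{"fn": "carry_out", "kwargs": {"series": [[[0,0,0,0,0,0,5],[0,0,0,0,0,0,5],[0,0,0,0,0,0,5]]]}}

```text
clock: 20.25
eef_pos: [417.6, 159.0, 110.6]
tool_rot: [-3.141, 0.002, 0.068]
force: [-0.1, 0.2, -0.9]
width: 50.0
```

Run:
```python
from h import *
d=shot("wrist","w13");print(d['s']['qpos'].round(2))
delta([417.5,160.5,50],0.063)
```

```text
[-0.92  0.69  0.76  2.19 -0.88  0.61 -1.01]
clock 20.30 width 50.2 pos [417.7 159.  110.6] rpy [-3.141e+00  2.000e-03  6.800e-02] F [0.3 0.9 0.5]
  -> [417.5, 160.5, 50] 0.063 : [0.0, -0.15, 6.06] [-0.001, 0.002, 0.005]
```

View pics/w13.png

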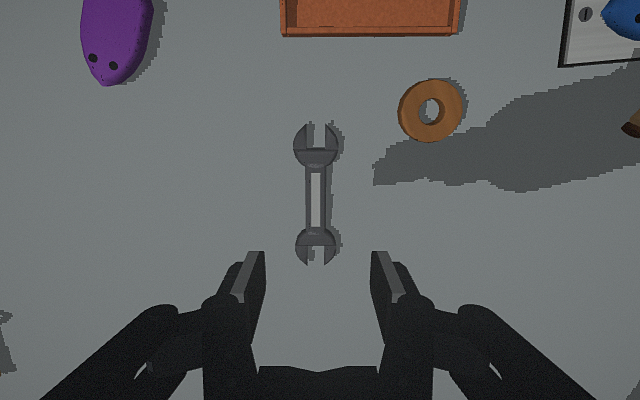

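w13 shows the spanner aligned with the tool: ends at rows 124 and 265 on column 316, and its shank stripe from row 172 to 228.

Run:
```python
from h import *
d=load("w13");L=lambda v:np.degrees(np.arctan2(v[1],v[0]))
P=ray(d,[(316.5,172),(316,228),(316,124),(316,265)],9);print(((P[0]+P[1])/2).round(1),((P[2]+P[3])/2).round(1),np.linalg.norm(P[2]-P[3]),L(P[0]-P[1]))
c=(P[0]+P[1]+P[2]+P[3])/4
delta([c[0],c[1],3],0.063)
```

```text
[416.8 159.5   9. ] [417.9 159.8   9. ] 114.68056979284557 3.3942392009810622
clock 20.30 width 50.2 pos [417.7 159.  110.6] rpy [-3.141e+00  2.000e-03  6.800e-02] F [0.3 0.9 0.5]
  -> [np.float64(417.35387279162893), np.float64(159.66710859721505), 3] 0.063 : [-0.01, -0.06, 10.76] [-0.001, 0.002, 0.005]
```

Emit:
{"fn": "carry_out", "kwargs": {"series": [[[0,-0.06,3.5,0,0,0.005,4],[0,-0.06,7.0,0,0,0.005,4],[0,-0.06,9.5,0,0,0.005,4],[0,-0.06,10.6,0,0,0.005,4],[0,-0.06,10.6,0,0,0.005,4]]]}}

```text
clock: 20.72
eef_pos: [416.4, 159.3, 2.9]
tool_rot: [-3.141, 0.005, 0.061]
force: [-0.3, 0.2, -0.0]
width: 39.9
```

Emit:
{"fn": "carry_out", "kwargs": {"series": [[[0,0,0,0,0,0,4],[0,0,0,0,0,0,4]]]}}

```text
clock: 20.88
eef_pos: [418.1, 159.7, 5.2]
tool_rot: [-3.141, 0.001, 0.062]
force: [0.2, 0.3, 0.9]
width: 39.9
```

Run:
```python
from h import *
delta([417.4,159.7,3],0.063)
```

```text
clock 20.88 width 39.9 pos [418.1 159.7   5.2] rpy [-3.141e+00  1.000e-03  6.200e-02] F [0.2 0.3 0.9]
  -> [417.4, 159.7, 3] 0.063 : [-0.07, -0.01, 0.22] [-0.0, 0.001, -0.001]
```

Emit:
{"fn": "carry_out", "kwargs": {"series": [[[-0.05,0,0.15,0,0,0,3],[-0.05,0,0.15,0,0,0,1],[-0.05,0,0.15,0,0,0,0.5],[-0.05,0,0.15,0,0,0,0.5],[-0.05,0,0.15,0,0,0,0.5]]]}}

```text
clock: 21.3
eef_pos: [417.1, 160.4, 3.7]
tool_rot: [-3.141, 0.001, 0.064]
force: [-1.0, -0.1, 6.5]
width: 13.6
```

Emit:
{"fn": "carry_out", "kwargs": {"series": [[[0,0,0,0,0,0,0.5],[0,0,0,0,0,0,0.5],[0,0,0,0,0,0,0.5]]]}}

```text
clock: 21.55
eef_pos: [417.2, 160.4, 3.7]
tool_rot: [-3.141, 0.001, 0.063]
force: [-2.3, -0.4, 5.9]
width: 13.2
```

Emit:
{"fn": "carry_out", "kwargs": {"series": [[[0,0,-1.5,0,0,0,0.5],[0,0,-4.5,0,0,0,0.5],[0,0,-8,0,0,0,0.5],[0,0,-9,0,0,0,0.5],[0,0,-9,0,0,0,0.5]]]}}

```text
clock: 21.97
eef_pos: [418.4, 161.1, 95.3]
tool_rot: [-3.14, -0.003, 0.064]
force: [-0.5, 0.1, -0.2]
width: 13.6
```

Run:
```python
from h import *
delta([583.8,-173.3,95],0.155)
shot("wrist","w14")
```

```text
clock 21.97 width 13.6 pos [418.4 161.1  95.3] rpy [-3.14e+00 -3.00e-03  6.40e-02] F [-0.5  0.1 -0.2]
  -> [583.8, -173.3, 95] 0.155 : [14.36, 34.43, 0.02] [-0.001, -0.003, -0.091]
```

View pics/w14.png

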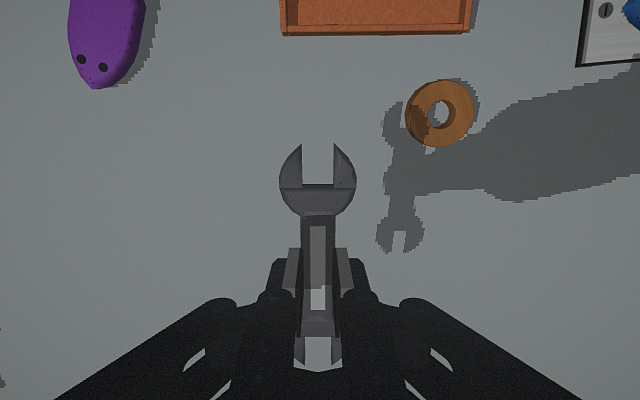

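w14 shows the spanner held level and aligned, at columns 280–356. Moving it to the magnet.

Emit:
{"fn": "carry_out", "kwargs": {"series": [[[1.2,3,0,0,0,-0.01,0.5],[2.6,6.5,0,0,0,-0.02,0.5],[4.1,10,0,0,0,-0.03,0.5],[5.6,13.5,0,0,0,-0.04,0.5],[7,17,0,0,0,-0.05,0.5]]]}}

```text
clock: 22.43
eef_pos: [497.4, -6.3, 91.3]
tool_rot: [-3.14, 0.004, 0.114]
force: [0.7, 0.2, -1.1]
width: 13.5
```

Run:
```python
from h import *
delta([583.8,-173.3,95],0.155)
```

```text
clock 22.43 width 13.5 pos [497.4  -6.3  91.3] rpy [-3.14   0.004  0.114] F [ 0.7  0.2 -1.1]
  -> [583.8, -173.3, 95] 0.155 : [6.69, 17.57, -0.41] [-0.001, 0.004, -0.041]
```

Emit:
{"fn": "carry_out", "kwargs": {"series": [[[1.4,3.5,0,0,0,-0.01,0.5],[2.8,7,0,0,0,-0.02,0.5],[4.2,10.5,0,0,0,-0.03,0.5],[5.6,14,0,0,0,-0.04,0.5],[6.4,16.4,0,0,0,-0.041,0.5]]]}}

```text
clock: 22.85
eef_pos: [580.3, -164.6, 91.0]
tool_rot: [3.141, 0.002, 0.152]
force: [0.9, -0.0, -0.1]
width: 13.4
```

Emit:
{"fn": "carry_out", "kwargs": {"series": [[[0,0,0,0,0,0,0.5],[0,0,0,0,0,0,0.5],[0,0,0,0,0,0,0.5]]]}}

```text
clock: 23.1
eef_pos: [578.3, -159.4, 90.8]
tool_rot: [-3.138, 0.004, 0.154]
force: [-0.0, 1.3, -1.4]
width: 13.4
```

Run:
```python
from h import *
delta([583.8,-173.3,50],0.155)
```

```text
clock 23.10 width 13.4 pos [ 578.3 -159.4   90.8] rpy [-3.138  0.004  0.154] F [-0.   1.3 -1.4]
  -> [583.8, -173.3, 50] 0.155 : [0.35, 1.47, 4.07] [-0.003, 0.004, -0.001]
```

Emit:
{"fn": "carry_out", "kwargs": {"series": [[[0.2,0.7,1.5,0,0,0,0.5],[0.35,1.4,3,0,0,0,0.5],[0.35,1.4,3.5,0,0,0,0.5],[0.35,1.4,3.5,0,0,0,0.5],[0.35,1.4,3.5,0,0,0,0.5]]]}}

```text
clock: 23.52
eef_pos: [584.4, -173.8, 56.4]
tool_rot: [-3.14, 0.004, 0.154]
force: [0.1, 0.3, -1.2]
width: 13.5
```

Emit:
{"fn": "carry_out", "kwargs": {"series": [[[0,0,0,0,0,0,0.5],[0,0,0,0,0,0,0.5]]]}}

```text
clock: 23.68
eef_pos: [585.4, -174.0, 57.9]
tool_rot: [-3.141, 0.001, 0.154]
force: [-0.0, 0.4, -0.8]
width: 13.5
```

Run:
```python
from h import *
delta([583.8,-173.3,26],0.155)
d=shot("wrist","w15")
s=shot("side","s15");im=cv2.resize(s["img"][200:400,270:430],None,fx=3,fy=3,interpolation=cv2.INTER_CUBIC)
o=np.zeros((600,800,3),np.uint8);o[:400,:320]=d["img"][:,160:480];o[:600,320:800]=im;cv2.imwrite("pics/m15.png",o)
```

```text
clock 23.68 width 13.5 pos [ 585.4 -174.    57.9] rpy [-3.141e+00  1.000e-03  1.540e-01] F [-0.   0.4 -0.8]
  -> [583.8, -173.3, 26] 0.155 : [-0.14, -0.09, 3.19] [-0.0, 0.001, -0.001]
```

View pics/m15.png

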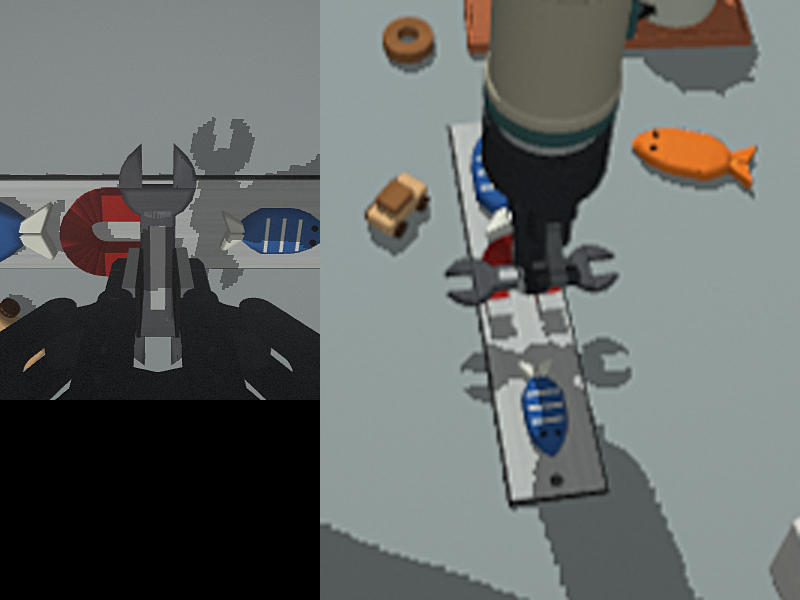

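m15 shows the spanner above the poles, square to the strip, with both fish well clear. Lowering it now.

Emit:
{"fn": "carry_out", "kwargs": {"series": [[[-0.1,-0.1,1,0,0,0,0.5],[-0.14,-0.1,2,0,0,0,0.5],[-0.14,-0.1,2.4,0,0,0,0.5],[-0.14,-0.1,2.6,0,0,0,0.5],[-0.14,-0.1,2.6,0,0,0,0.5]]]}}

```text
clock: 24.2
eef_pos: [582.9, -173.3, 30.5]
tool_rot: [-3.141, 0.003, 0.154]
force: [0.3, 0.4, -0.7]
width: 13.6
```

Emit:
{"fn": "carry_out", "kwargs": {"series": [[[0,0,0,0,0,0,0.5],[0,0,0,0,0,0,0.5]]]}}

```text
clock: 24.37
eef_pos: [583.7, -173.6, 31.6]
tool_rot: [-3.142, 0.002, 0.154]
force: [0.3, -0.2, -1.0]
width: 13.6
```

Run:
```python
from h import *
delta([583.8,-173.3,26],0.155)
```

```text
clock 24.37 width 13.6 pos [ 583.7 -173.6   31.6] rpy [-3.142e+00  2.000e-03  1.540e-01] F [ 0.3 -0.2 -1. ]
  -> [583.8, -173.3, 26] 0.155 : [0.02, -0.03, 0.56] [-0.0, 0.002, -0.001]
```

Emit:
{"fn": "carry_out", "kwargs": {"series": [[[0,0,0.2,0,0,0,0.5],[0,0,0.4,0,0,0,0.5],[0,0,0.5,0,0,0,0.5],[0,0,0.5,0,0,0,0.5],[0,0,0.5,0,0,0,0.5]]]}}

```text
clock: 24.78
eef_pos: [583.5, -173.4, 26.4]
tool_rot: [-3.141, 0.002, 0.154]
force: [-0.5, -0.2, -1.0]
width: 13.7
```

Emit:
{"fn": "carry_out", "kwargs": {"series": [[[0,0,0.05,0,0,0,0.5],[0,0,0.1,0,0,0,0.5],[0,0,0.1,0,0,0,0.5]]]}}

```text
clock: 25.03
eef_pos: [583.6, -173.5, 25.8]
tool_rot: [-3.141, 0.002, 0.154]
force: [-0.6, 0.4, 3.5]
width: 13.4
```

Contact. Opening gently, then lifting.

Emit:
{"fn": "carry_out", "kwargs": {"series": [[[0,0,0,0,0,0,1.8],[0,0,0,0,0,0,2.6],[0,0,0,0,0,0,3.5],[0,0,0,0,0,0,3.5],[0,0,0,0,0,0,3.5]]]}}

```text
clock: 25.45
eef_pos: [583.5, -173.4, 25.4]
tool_rot: [-3.141, 0.002, 0.154]
force: [-0.4, -0.3, -0.1]
width: 35.2
```

Emit:
{"fn": "carry_out", "kwargs": {"series": [[[0,0,-1,0,0,0,3.5],[0,0,-3,0,0,0,3.5],[0,0,-6,0,0,0,5],[0,0,-9,0,0,0,5],[0,0,-9,0,0,0,5]]]}}

```text
clock: 25.87
eef_pos: [586.9, -175.6, 121.6]
tool_rot: [3.137, -0.006, 0.153]
force: [0.3, -0.6, -0.4]
width: 49.5
```

Run:
```python
from h import *
delta([381.7,-329.6,150],0.155)
d=shot("wrist","w16")
s=shot("side","s16");im=cv2.resize(s["img"][200:400,270:430],None,fx=3,fy=3,interpolation=cv2.INTER_CUBIC)
o=np.zeros((600,800,3),np.uint8);o[:400,:320]=d["img"][:,160:480];o[:600,320:800]=im;cv2.imwrite("pics/m16.png",o)
```

```text
clock 25.87 width 49.5 pos [ 586.9 -175.6  121.6] rpy [ 3.137 -0.006  0.153] F [ 0.3 -0.6 -0.4]
  -> [381.7, -329.6, 150] 0.155 : [-22.61, 12.1, -2.93] [0.005, -0.006, -0.002]
```

View pics/m16.png

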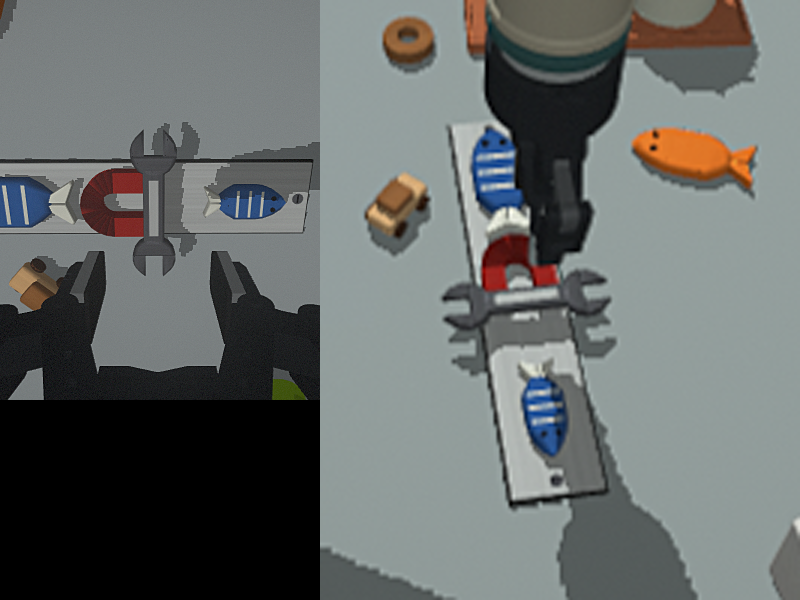

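m16 shows the spanner lying flat and square across both poles, clear of both fish. I'll check the tail-to-magnet gap in an enlarged crop.

Run:
```python
from h import *
d=load("w16");im=cv2.resize(d["img"][110:290,120:480],None,fx=2.2,fy=2.2,interpolation=cv2.INTER_CUBIC);cv2.imwrite("pics/w16c.png",im)
im=cv2.resize(d["img"][160:245,160:260],None,fx=6,fy=6,interpolation=cv2.INTER_CUBIC);cv2.imwrite("pics/w16d.png",im)
```

```text
(no output)
```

View pics/w16d.png

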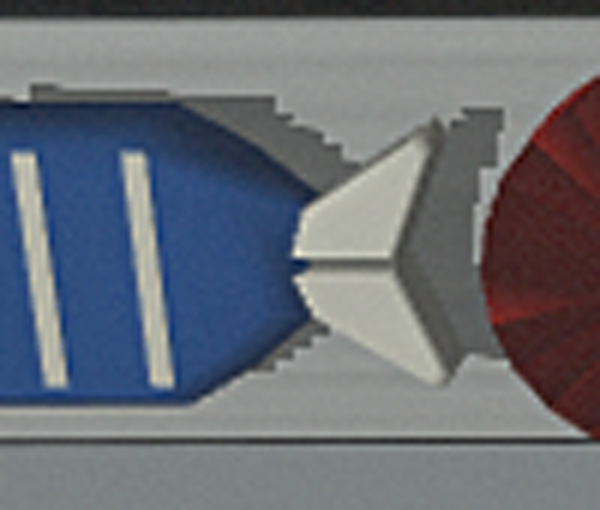

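View pics/w16c.png

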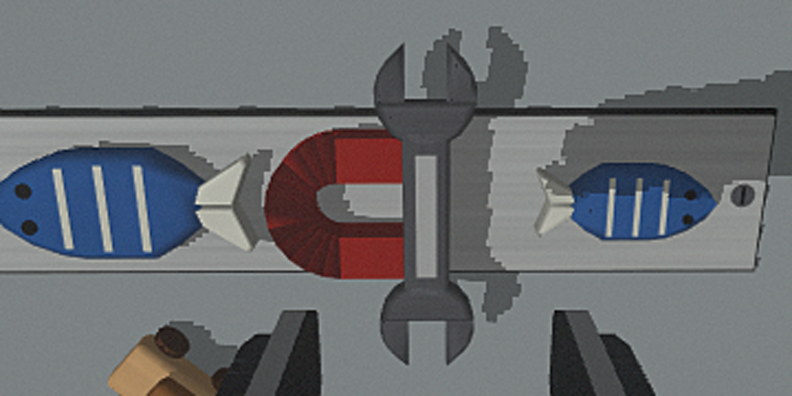

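The crops show clear gaps everywhere. The tail-to-bow gap is about 10 px in the enlarged view at its narrowest, and both screws are free. Now the can.

Emit:
{"fn": "carry_out", "kwargs": {"series": [[[-3,1.6,-2,0,0,0.09,6],[-6.5,3.5,-4,0,0,0.18,6],[-10,5.5,-5,0,0,0.27,6],[-13.5,7.4,-5,0,0,0.36,6],[-17,9.2,-5,0,0,0.45,6]]]}}

```text
clock: 26.38
eef_pos: [428.2, -291.1, 165.8]
tool_rot: [3.141, 0.002, -0.3]
force: [-0.3, -1.4, 0.5]
width: 59.7
```

Run:
```python
from h import *
delta([381,-330,170],-0.33)
```

```text
clock 26.38 width 59.7 pos [ 428.2 -291.1  165.8] rpy [ 3.141e+00  2.000e-03 -3.000e-01] F [-0.3 -1.4  0.5]
  -> [381, -330, 170] -0.33 : [-3.36, 5.12, -0.41] [0.001, 0.002, 0.03]
```

Emit:
{"fn": "carry_out", "kwargs": {"series": [[[-1.5,2.5,0,0,0,0.03,6],[-3,4.6,0,0,0,0.03,6],[-3,4.6,0,0,0,0.03,6],[-3,4.6,0,0,0,0.03,6],[-3,4.6,0,0,0,0.03,6]]]}}

```text
clock: 26.8
eef_pos: [388.0, -324.7, 165.2]
tool_rot: [-3.141, 0.003, -0.326]
force: [0.6, 0.4, 0.1]
width: 59.7
```

Emit:
{"fn": "carry_out", "kwargs": {"series": [[[0,0,0,0,0,0,6],[0,0,0,0,0,0,6]]]}}

```text
clock: 26.97
eef_pos: [388.7, -324.5, 165.4]
tool_rot: [3.142, 0.003, -0.324]
force: [1.3, 0.5, 0.2]
width: 60.1
```

Run:
```python
from h import *
shot("wrist","w17");delta([381,-330,120],-0.33)
```

```text
clock 27.02 width 60.2 pos [ 388.6 -324.7  165.5] rpy [ 3.141e+00  2.000e-03 -3.240e-01] F [ 0.7 -0.4  0.3]
  -> [381, -330, 120] -0.33 : [-0.54, 0.75, 4.55] [0.0, 0.002, 0.006]
```

View pics/w17.png

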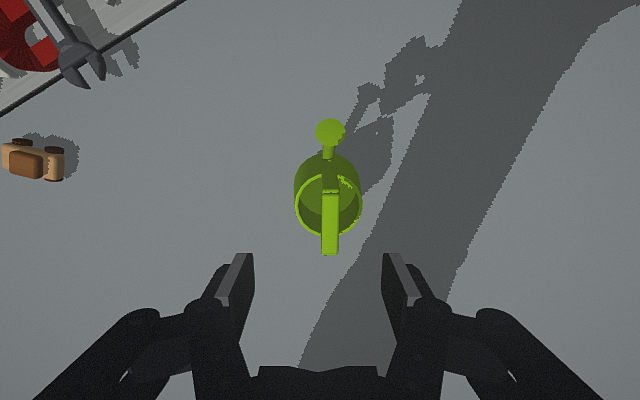

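w17 shows the can with the handle bar along the tool axis, from (331,192) to (330,255), and the spout at (330,132).

Run:
```python
from h import *
d=load("w17");L=lambda v:np.degrees(np.arctan2(v[1],v[0]))
P=ray(d,[(331,193),(330,251)],102);print(P.round(1).tolist(),np.linalg.norm(P[0]-P[1]),L(P[0]-P[1]));c=P.mean(0)
S=ray(d,[(330,132)],80);print("spout",S.round(1),L(S[0]-c))
delta([c[0],c[1],84],np.arctan2(*(P[0]-P[1])[[1,0]]))
```

```text
[[401.9, -338.7, 102.0], [362.2, -325.3, 102.0]] 41.870945620258794 -18.738905564608807
spout [[ 436.8 -350.1   80. ]] -18.334271016865248
clock 27.02 width 60.2 pos [ 388.6 -324.7  165.5] rpy [ 3.141e+00  2.000e-03 -3.240e-01] F [ 0.7 -0.4  0.3]
  -> [np.float64(382.06260132292266), np.float64(-331.99005305709557), 84] -0.327 : [-0.37, 0.9, 8.15] [0.0, 0.002, 0.003]
```

Emit:
{"fn": "carry_out", "kwargs": {"series": [[[-0.4,0.9,1.5,0,0,0,5],[-0.4,0.9,3.5,0,0,0,5],[-0.4,0.9,4.0,0,0,0,5],[-0.4,0.9,4.0,0,0,0,5],[-0.4,0.9,4.0,0,0,0,5]]]}}

```text
clock: 27.43
eef_pos: [381.3, -332.6, 126.0]
tool_rot: [3.141, 0.002, -0.326]
force: [-0.2, -0.4, 0.4]
width: 50.2
```

Run:
```python
from h import *
delta([382,-332,84],-0.325)
```

```text
clock 27.43 width 50.2 pos [ 381.3 -332.6  126. ] rpy [ 3.141e+00  2.000e-03 -3.260e-01] F [-0.2 -0.4  0.4]
  -> [382, -332, 84] -0.325 : [0.06, -0.08, 4.19] [0.0, 0.002, -0.001]
```

Emit:
{"fn": "carry_out", "kwargs": {"series": [[[0,-0.08,1.5,0,0,0,5],[0,-0.08,3.2,0,0,0,5],[0,-0.08,4.2,0,0,0,5],[0,-0.08,4.2,0,0,0,5],[0,-0.08,4.2,0,0,0,3]]]}}

```text
clock: 27.85
eef_pos: [381.3, -332.2, 84.2]
tool_rot: [3.141, 0.002, -0.326]
force: [-0.9, 0.3, -0.5]
width: 38.9
```

Emit:
{"fn": "carry_out", "kwargs": {"series": [[[0,0,0,0,0,0,1.0],[0,0,0,0,0,0,0.4],[0,0,0,0,0,0,0.4],[0,0,0,0,0,0,0.4],[0,0,0,0,0,0,0.4]]]}}

```text
clock: 28.27
eef_pos: [381.8, -332.1, 84.7]
tool_rot: [3.141, 0.0, -0.326]
force: [0.9, 2.6, 5.5]
width: 10.4
```

Run:
```python
from h import *
delta([382,-332,84],-0.325)
```

```text
clock 28.27 width 10.4 pos [ 381.8 -332.1   84.7] rpy [ 3.141  0.    -0.326] F [0.9 2.6 5.5]
  -> [382, -332, 84] -0.325 : [0.02, -0.02, 0.07] [0.0, 0.0, -0.001]
```

Emit:
{"fn": "carry_out", "kwargs": {"series": [[[0,0,-1,0,0,0,0.4],[0,0,-3,0,0,0,0.4],[0,0,-6,0,0,-0.05,0.4],[0,0,-8,0,0,-0.15,0.4],[0,0,-8,0,0,-0.25,0.4]]]}}

```text
clock: 28.68
eef_pos: [382.5, -334.4, 167.8]
tool_rot: [3.137, -0.003, -0.072]
force: [0.8, 0.0, -1.4]
width: 10.5
```

Run:
```python
from h import *
delta([593,139,165],1.65)
shot("wrist","w18")
```

```text
clock 28.68 width 10.5 pos [ 382.5 -334.4  167.8] rpy [ 3.137e+00 -3.000e-03 -7.200e-02] F [ 0.8  0.  -1.4]
  -> [593, 139, 165] 1.65 : [17.6, -48.73, 0.08] [0.006, 0.002, -1.722]
```

View pics/w18.png

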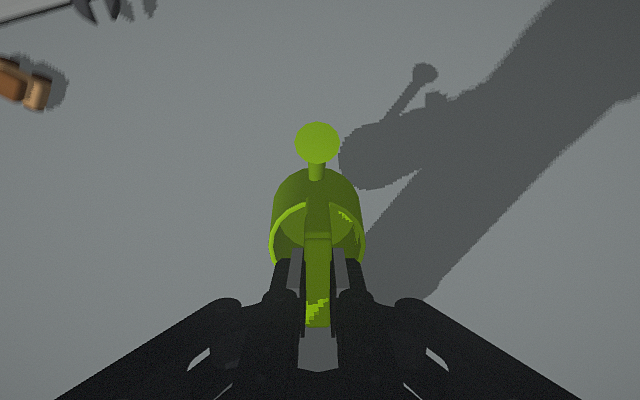

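w18 shows the can hanging upright and square in the gripper. Carrying it to the tray.

Emit:
{"fn": "carry_out", "kwargs": {"series": [[[0.8,-2.2,0,0,0,-0.12,0.4],[1.9,-5.2,0,0,0,-0.24,0.4],[3.0,-8.2,0,0,0,-0.36,0.4],[4.1,-11.2,0,0,0,-0.48,0.4],[5.2,-14.2,0,0,0,-0.6,0.4]]]}}

```text
clock: 29.15
eef_pos: [443.8, -193.1, 163.7]
tool_rot: [-3.14, 0.002, 0.527]
force: [-0.1, -0.3, -0.6]
width: 10.5
```

Run:
```python
from h import *
delta([593,139,165],1.65)
```

```text
clock 29.15 width 10.5 pos [ 443.8 -193.1  163.7] rpy [-3.14e+00  2.00e-03  5.27e-01] F [-0.1 -0.3 -0.6]
  -> [593, 139, 165] 1.65 : [29.59, -21.21, -0.16] [-0.003, 0.001, -1.123]
```

Emit:
{"fn": "carry_out", "kwargs": {"series": [[[2.8,-2.0,0,0,0,-0.12,0.4],[5.6,-4.0,0,0,0,-0.24,0.4],[8.4,-6.0,0,0,0,-0.36,0.4],[11.2,-8.0,0,0,0,-0.48,0.4],[14,-10,0,0,0,-0.6,0.4]]]}}

```text
clock: 29.57
eef_pos: [515.1, -36.4, 163.6]
tool_rot: [-3.139, 0.002, 1.127]
force: [1.2, -0.3, -1.6]
width: 10.7
```

Run:
```python
from h import *
delta([593,139,165],1.65)
```

```text
clock 29.57 width 10.7 pos [515.1 -36.4 163.6] rpy [-3.139e+00  2.000e-03  1.127e+00] F [ 1.2 -0.3 -1.6]
  -> [593, 139, 165] 1.65 : [19.19, -0.49, -0.17] [-0.003, 0.001, -0.523]
```

Emit:
{"fn": "carry_out", "kwargs": {"series": [[[2.8,0,-0.2,0,0,-0.12,0.4],[5.6,0,-0.2,0,0,-0.24,0.4],[8.4,-0.2,-0.2,0,0,-0.36,0.4],[11.2,-0.3,-0.2,0,0,-0.48,0.4],[14,-0.4,-0.2,0,0,-0.52,0.4]]]}}

```text
clock: 29.98
eef_pos: [571.9, 91.0, 165.4]
tool_rot: [-3.138, 0.0, 1.646]
force: [-0.4, -1.3, -0.3]
width: 10.4
```

Emit:
{"fn": "carry_out", "kwargs": {"series": [[[0,0,0,0,0,0,0.4],[0,0,0,0,0,0,0.4],[0,0,0,0,0,0,0.4]]]}}

```text
clock: 30.23
eef_pos: [571.3, 89.1, 165.1]
tool_rot: [-3.138, 0.001, 1.642]
force: [-0.2, 0.2, -0.6]
width: 10.2
```

Run:
```python
from h import *
delta([593,139,165],1.65)
shot("wrist","w19")
```

```text
clock 30.23 width 10.2 pos [571.3  89.1 165.1] rpy [-3.138e+00  1.000e-03  1.642e+00] F [-0.2  0.2 -0.6]
  -> [593, 139, 165] 1.65 : [4.83, 2.52, -0.01] [-0.004, 0.001, -0.008]
```

View pics/w19.png

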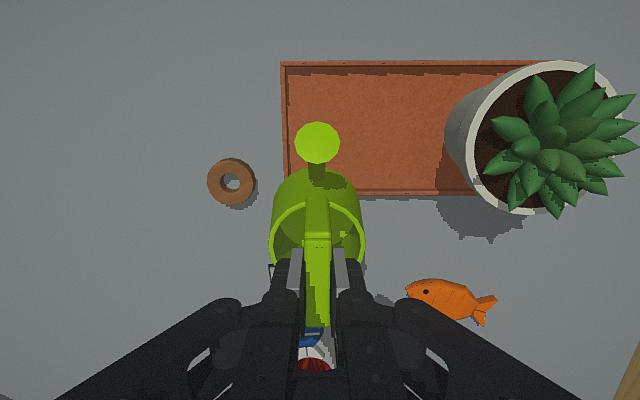

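w19 shows the free front part of the tray from column 281 to about 450 and from row 62 to 195, with the pot at (530,140).

Run:
```python
from h import *
d=load("w19");P=ray(d,[(281.5,62),(500,61),(400,194.5),(463,196),(284,150)],14)[:,:2];print(P.round(1).tolist())
x=P[1]-P[0];x/=np.linalg.norm(x);y=np.array([-x[1],x[0]]);print("dir",np.degrees(np.arctan2(x[1],x[0])),"width",((P[0]-P[2])@y),((P[0]-P[3])@y))
o=P[0]+58*x-58*y;print("origin",o)
o=np.array([593.7,139.3]);
for p in P: print(((p-o)@x).round(1),((p-o)@y).round(1))
```

```text
[[533.7, 189.9], [713.0, 203.4], [648.0, 83.7], [706.7, 86.5], [538.7, 117.4]]
dir 4.308078199500073 width 114.54666724616878 116.17080566695567
origin [595.8964184  136.44768026]
-56.0 55.0
123.7 55.0
50.0 -59.6
108.7 -61.2
-56.5 -17.7
```

Emit:
{"fn": "carry_out", "kwargs": {"series": [[[1.5,0.8,0,0,0,0,0.4],[3.2,1.6,0,0,0,0,0.4],[4.5,2.3,0,0,0,0,0.4],[4.7,2.4,0,0,0,0,0.4],[4.7,2.4,0,0,0,0,0.4]]]}}

```text
clock: 30.7
eef_pos: [592.4, 138.2, 165.3]
tool_rot: [-3.139, 0.0, 1.643]
force: [-0.1, 0.1, -0.9]
width: 10.4
```

Emit:
{"fn": "carry_out", "kwargs": {"series": [[[0,0,1.5,0,0,0,0.4],[0,0,3.5,0,0,0,0.4],[0,0,5,0,0,0,0.4],[0,0,6,0,0,0,0.4],[0,0,6,0,0,0,0.4]]]}}

```text
clock: 31.12
eef_pos: [590.5, 136.4, 103.5]
tool_rot: [-3.135, 0.002, 1.641]
force: [-0.1, -1.2, -0.9]
width: 10.5
```

Emit:
{"fn": "carry_out", "kwargs": {"series": [[[0,0,0,0,0,0,0.4],[0,0,0,0,0,0,0.4]]]}}

```text
clock: 31.28
eef_pos: [593.1, 138.0, 106.3]
tool_rot: [-3.141, 0.0, 1.643]
force: [0.2, 0.9, -0.4]
width: 10.1
```

Run:
```python
from h import *
delta([592,138,89],1.645)
d=shot("wrist","w20");s=shot("side","s20")
o=np.zeros((600,800,3),np.uint8);o[:400,:400]=d["img"][:,150:550];o[:600,400:800]=cv2.resize(s["img"][100:250,280:480],None,fx=4,fy=4,interpolation=cv2.INTER_CUBIC)[:600,200:600];cv2.imwrite("pics/m20.png",o)
```

```text
clock 31.28 width 10.1 pos [593.1 138.  106.3] rpy [-3.141  0.     1.643] F [ 0.2  0.9 -0.4]
  -> [592, 138, 89] 1.645 : [0.01, -0.11, 1.73] [-0.001, 0.0, -0.002]
```

View pics/m20.png

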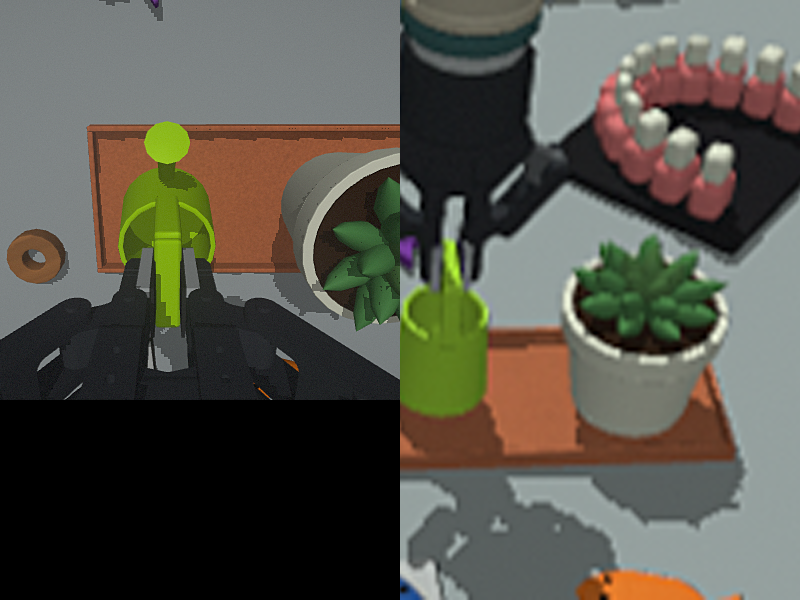

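m20 shows the can over the tray's front part, well clear of the pot. Lowering the last 17 mm.

Emit:
{"fn": "carry_out", "kwargs": {"series": [[[0,0,0.4,0,0,0,0.4],[0,0,0.9,0,0,0,0.4],[0,0,1.3,0,0,0,0.4],[0,0,1.5,0,0,0,0.4],[0,0,1.5,0,0,0,0.4]]]}}

```text
clock: 31.8
eef_pos: [591.9, 138.7, 89.6]
tool_rot: [-3.138, 0.0, 1.644]
force: [0.3, 0.4, -1.0]
width: 10.3
```

Emit:
{"fn": "carry_out", "kwargs": {"series": [[[0,0,0.1,0,0,0,0.4],[0,0,0.1,0,0,0,0.4]]]}}

```text
clock: 31.97
eef_pos: [592.5, 138.7, 89.3]
tool_rot: [-3.139, -0.0, 1.644]
force: [-0.7, -0.3, -0.7]
width: 10.4
```

Emit:
{"fn": "carry_out", "kwargs": {"series": [[[0,0,0.1,0,0,0,0.4],[0,0,0.1,0,0,0,0.4],[0,0,0.1,0,0,0,0.4]]]}}

```text
clock: 32.22
eef_pos: [592.6, 138.8, 88.9]
tool_rot: [-3.14, -0.0, 1.644]
force: [-2.0, -1.0, 3.0]
width: 10.3
```

Contact (+3 N). Releasing.

Emit:
{"fn": "carry_out", "kwargs": {"series": [[[0,0,0,0,0,0,1.5],[0,0,0,0,0,0,2.5],[0,0,0,0,0,0,3.5],[0,0,0,0,0,0,3.5]]]}}

```text
clock: 32.55
eef_pos: [592.5, 138.8, 88.4]
tool_rot: [-3.14, -0.0, 1.644]
force: [-0.3, 0.3, 0.7]
width: 34.7
```

Emit:
{"fn": "carry_out", "kwargs": {"series": [[[0,0,-1,0,0,0,3.5],[0,0,-3,0,0,0,3.5],[0,0,-6,0,0,0,3.5],[0,0,-10,0,0,0,3.5],[0,0,-14,0,0,0,3.5]]]}}

```text
clock: 32.97
eef_pos: [592.1, 138.5, 230.1]
tool_rot: [-3.138, 0.0, 1.643]
force: [1.0, 0.3, 0.1]
width: 34.7
```

Emit:
{"fn": "carry_out", "kwargs": {"series": [[[-4,-4,-2,0,0,0,3.5],[-8,-8,-2,0,0,0,3.5],[-10,-10,-2,0,0,0,3.5],[-10,-10,-2,0,0,0,3.5],[-10,-10,-2,0,0,0,3.5]]]}}

```text
clock: 33.38
eef_pos: [497.2, 27.1, 250.1]
tool_rot: [-3.139, 0.001, 1.637]
force: [-0.2, -0.6, 0.3]
width: 34.9
```

Emit:
{"fn": "carry_out", "kwargs": {"series": [[[0,0,0,0,0,0,3.5],[0,0,0,0,0,0,3.5],[0,0,0,0,0,0,3.5]]]}}

```text
clock: 33.63
eef_pos: [501.3, 33.0, 248.8]
tool_rot: [-3.141, -0.001, 1.646]
force: [0.4, 0.8, 0.4]
width: 35.2
```

Run:
```python
from h import *
d=shot("wrist","w21");print(d['s']['eef_pos'],d['s']['clock']);s=shot("side","s21");shot("top","t21")
cv2.imwrite("pics/s21c.png",cv2.resize(s["img"][130:400,230:480],None,fx=2.2,fy=2.2,interpolation=cv2.INTER_CUBIC))
cv2.imwrite("pics/t21c.png",cv2.resize(load("t21")["img"][120:270,170:470],None,fx=2.6,fy=2.6,interpolation=cv2.INTER_CUBIC))
```

```text
[501.33446692  33.02636994 248.75123772] 33.6333
```

View pics/w21.png

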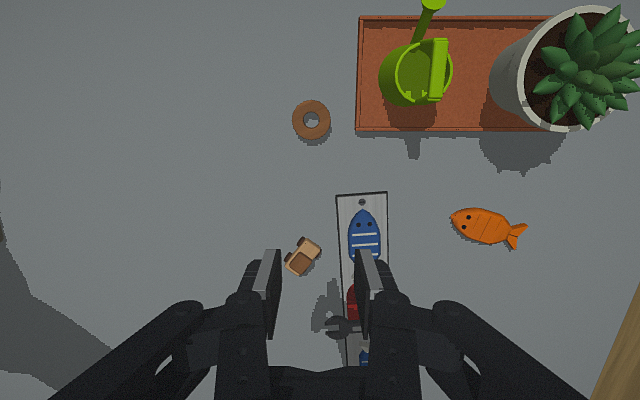

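View pics/s21c.png

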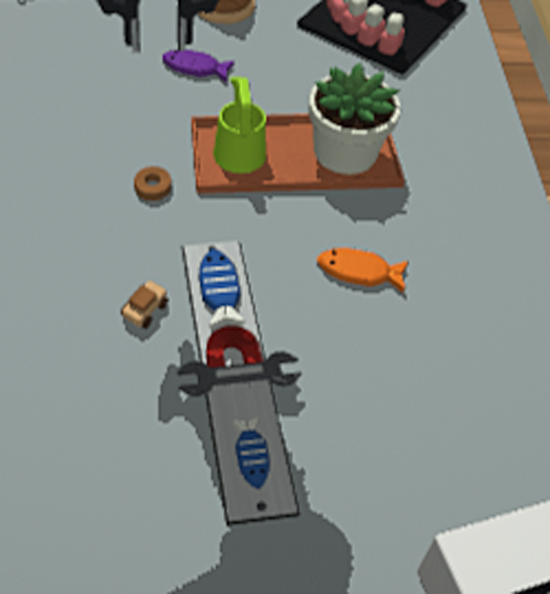

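View pics/t21c.png

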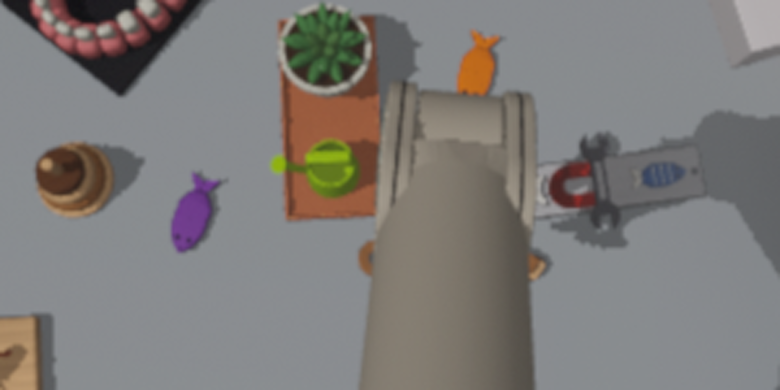

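The side, top and wrist views agree. The can is upright on the tray's front part at (241,135 in the side crop). The three pieces and the keeper lie on the strip, and the car, ring and tower are undisturbed. Handing in.

Run:
```python
from cell import *
print(finish_job(),read_state()['clock'])
```

```text
the job is handed in; nothing more can be done
the job is handed in; nothing more can be done
```

I finished the job in the order you asked and handed it in at about 34 s; the system gives no verdict.

- **Strip:** the magnet lies in the middle with its poles to the right, the big fish is on its left and the small fish on its right. In the close-up views, none of the three touch each other or the screw heads. The narrowest gap is roughly 5 mm, between the big fish's tail and the magnet's bow.
- **Spanner:** it lies flat and square across both poles, its middle over the gap, clear of both fish.
- **Watering can:** it stands upright on the front part of the drip tray, clear of the pot and the rim, with the spout to the left.
- **Left alone:** the car, ring, tower and the orange and purple look-alikes were not touched. The gripper is open and well above everything.

No check failed, and the largest force I read was about 8 N. Estimates of positions from different views differed by 1–3 mm (about 5 mm for the small fish at first), so I re-measured each piece up close before gripping it. My last top view had the arm over the big fish and covering much of the ring and car, so for those I relied on the side and wrist views.

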